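# Hang a rinsed bottle upside down on the dryer's loose tall peg

### The arm

A 6-joint arm with a two-finger parallel gripper is mounted at the origin on a cart in front of the work surface, level with it; the furniture and walls round the work are solid. World frame = base frame: x ahead of the robot, y to its left, z up, the work surface at z = 0. Lengths are in m, angles in rad, forces in N, time in s.
With the tool pointing down it reaches from about 0.325 to 0.775 m from the base axis. Payload 5.5 kg.
Tool frame: the origin (TCP) lies between the finger pads; the fingertips stand 8 mm ahead of it and the grasp point (between the pads) lies 11 mm behind it; z points along the fingers, y is the line along which they close (so a half turn about z gives the same grasp; the last joint's range is limited). The gripper opens to 88 mm and grips with 3 to 60 N. Pads are 20 mm wide; open, the fingers measure 115 mm over their backs; the gripper's body (75 mm by 178 mm) begins 61 mm behind the grasp point.
Start: joints at [-0.057, 0.091, 1.231, -0, 1.82, -0.057], TCP at [0.6, -0, 0.231] pointing down, gripper open.
Joint ranges: [-2.87, 2.87], [-0.86, 2.18], [0.17, 2.46], [-1.51, 4.65], [0.06, 2.69], [-2.65, 2.65]. Speed limits (rad/s): [2.57, 2.57, 3.01, 3.14, 3.14, 3.14].

### API

Orientations are given as a unit quaternion [x, y, z, w].
In Python, from station import r, imaging gives the robot as it stands.
- The arm moves only by the tool move_arm, never from a script. Its argument "series" is text: rows parted by semicolons, each of 7 numbers parted by spaces: the turn, a rotation vector about the tool's x, y, z in degrees, then the shift along the tool's x, y, z in m, then the opening, from -1 (shut) to 1 (fully open). In form: rx ry rz x y z jaw; .... A call has exactly 8 rows; each row shifts and turns the commanded pose from where the row before left it, along the tool's axes as they then stand; what a row does not reach is not made up. A row lasts 1/10 s, in which the tool goes at most 50 mm and 8.59 degrees, less where a joint would pass 70% of its speed; a pose out of reach is approached as far as the arm can. A call is refused whole if a number of a shift passes 0.05 or a number of a turn 8.59, either way. A call with a gripper value outside its range is refused whole. The fingers move at their own pace and stop on an object; "grip_force" is the grip in N (left out, the last holds). Time passes only in rows, so rows that do not move let the fingers close, or fill a call up. It gives the time, the measured TCP pose, the force, the opening and the grip force at its end, in the units of the state.
- r.get_obs(): the state, without advancing time (a new reading comes with each control period).
- imaging.capture(name): name is "scene" or "side" or "wrist"; returns (picture, depth): 480x640x3 uint8, red, green, blue; 480x640 float32, m along the optical axis (not along the pixel's ray), 0 where there is no reading.
- imaging.camera_info(name): a dict with "fx", "fy", "cx", "cy" (pixels), "R" (3x3) and "t" (3): a world point X has camera coordinates R X + t; the wrist camera has in their place "T_tool_cam" (4x4, takes a point from camera to tool coordinates, whose origin is the TCP and whose axes are the flange's). Camera axes: x right, y down, z forward; pixel columns grow to the right and rows downward; lengths in m; the calibration is good to about 2 mm. A picture is of the moment at which its call begins: read the wrist's pose just before it. camera_info takes no time and is no camera call.
- r.hand_in(): hands the job in; it is judged then, once.
The state is a dict: "t": time; "joint_pos": joint angles; "qd": joint speeds; "joint_torque": joint torques, N m; "ee_pos": TCP position; "tool_rot": TCP orientation; "wrist_force": force on the tool from outside, world axes, zero at the start; "torque": the same for the moment, N m; "grip_width": opening from 0.0 (shut) to 1.0 (fully open); "grip_force": force on a finger pad.
Only numpy, scipy, OpenCV 4.12 (cv2) and the standard library are available. Lean on these libraries where they do the work, as an engineer would, in place of code of your own. Each camera call takes 0.05 s, during which the arm holds its last target. There are 200 camera calls.

### The job

The rinsed amber bottle lying on the draining mat must dry: turn it upside down, bring its neck over the tall empty peg of the glassware dryer and press it down past the peg's springs until its rim sits fully home on the grey foot, then let go. The peg has play in its socket and leans a little, so feel for it; lower the bottle, do not let it fall down the peg, do not force it, and leave the two beakers hanging as they are.

Things in the scene. Friction and masses are not known exactly. Their poses are not given: they have to be found in the camera images.
- bottle: Hollow rigid amber bottle without cap, about 90 g, lying on a flat side; 110 mm long. Square body 44 x 44 mm with rounded corners, straight for 70 mm from the base, then a 16 mm shoulder to a round neck. A blank white patch is on one side. Origin: centre of the base's outside; z runs from base to mouth. It starts with the mouth pointing away from the robot or towards its left.
- bottle_mouth (a point): Centre of the bottle's rim, on its axis, 110 mm from the base; axes as the bottle's. The round neck is 24 mm long and 30 mm outside, its bore 24 mm with a rim chamfer of under 1 mm; behind the neck the inside is 39 mm wide.
- bottle_waist (a point): Point on the bottle's axis 28 mm from the base, a good place to grip across two flat sides (44 mm). With jaws that lean about 45 degrees over the base end while it lies, a half turn about the jaws' own axis brings the mouth straight down, the jaws again leaning about 45 degrees.
- long_peg: Grey round foot of the tall peg, 46 mm across, 8 mm high, fixed and level on the dryer's deck; origin: centre of its underside. A steel tube 19 mm across stands in it, its blunt blue end 96 mm above the foot's top; the end is flat over 16 mm, with a small rounded edge. The tall peg is at any one of the dryer's three places.
- peg_seat (a point): Centre of the foot's flat top, where the rim comes to rest; z up. The tube pivots here: it starts leaning up to 5 degrees in x and in y of the foot (its end up to 8 mm off each way), differently each time, and this lean is NOT reported. Friction keeps the lean; about 1.3 N sideways at the end shifts it, up to 6 degrees each way.
- peg_springs (a point): Point 12 mm above peg_seat, fixed to the foot. Round the tube from 1 to 27 mm above the foot stand three bowed brass leaf springs, 27 mm across at their widest (10 to 14 mm up), which the 24 mm bore must squeeze. They resist the neck with about 4 to 12 N, so the bottle does not sink home by its own weight.
- dryer: White benchtop glassware dryer, fixed, 130 x 310 mm, deck 48 mm above the table; origin: centre of its underside, x points to its back (knob and red switch are on the front, -x), y along the row of three pegs at y = -100, 0 and +100 mm. Two are short and carry beakers.
- beaker_small: Clear beaker, 55 mm across, 68 mm high, hanging upside down on a short peg of the dryer; origin: centre of its bottom, now on top, 76 mm above the deck; its z points down. A bystander.
- beaker_large: Clear beaker, 77 mm across, 94 mm high, hanging upside down on the other short peg; origin: centre of its bottom, now on top, 102 mm above the deck; its z points down. A bystander.
- drain_mat: Flat grey-green draining mat, 200 x 200 mm, 4 mm thick, fixed; origin: centre of its underside. The bottle lies on it. Between mat and dryer stands a fixed microscope, 0.4 m tall, 0.50 to 0.80 m ahead of the robot, 0.07 to 0.27 m to its right: carry round its front. Binders 0.32 m tall are at the back left, 0.6 m ahead; a tall cupboard is 0.6 m to the robot's right.

How it is judged:
At the end, for the whole second after the job is handed in: the bottle is upside down on the tall peg, plumb within 4.6 degrees, its rim centred on the foot within 4 mm and resting on it (gap under 2 mm), at rest; both beakers still hang upside down within 15 mm of where they were (horizontal distance between bottle_mouth and peg_seat below 0.004 m and z of bottle_mouth in the frame of peg_seat below 0.002 m and angle between bottle's own z axis and vertical above 3.06 rad and linear speed of bottle below 0.01 m/s and distance of each of beaker_small, beaker_large from where it was at the start of the episode below 0.015 m and angle between each of beaker_small, beaker_large's own z axis and vertical above 3 rad); the robot touches nothing.
It fails at once if the bottle is let fall down the peg (faster than 0.4 m/s with its mouth round the peg) (linear speed of bottle above 0.4 m/s and horizontal distance between bottle_mouth and peg_seat below 0.02 m and z of bottle_mouth in the frame of peg_seat below 0.096 m and angle between bottle's own z axis and vertical above 2.8 rad).
It fails at once if the bottle is forced: it presses on the peg, its springs and its foot with over 60 N in all (the springs alone account for about 17 N once it is home) (contact force between bottle and long_peg above 60 N).
It fails at once if a beaker is disturbed: shifted by over 20 mm (distance of any of beaker_small, beaker_large from where it was at the start of the episode above 0.02 m).
It also fails if it takes over 64 s, if anything falls off the work surface, if the arm or the gripper's body presses on something with over 40 N, if the wrist force passes 120 N, or if a joint passes its speed limit or range.

## Working session

There is one attempt and no reset: what is moved stays moved. The work goes in short steps, Python scripts to look and compute and a tool call to move; the robot and the scene stay as the last step left them, time stands still between calls to the robot, and variables do not carry over. Pictures are saved under pics/ and viewed, at most 10 in all, crops included, and the job is handed in when it is done.

Besides the shell and the picture viewer there is one more tool, called after "Call:" as name(argument=value, ...), one argument or row to a line, values as JSON. move_arm: Moves the arm, as the interface text tells. Its arguments: {"type":"object","properties":{"series":{"type":"string"},"grip_force":{"type":"number"}},"required":["series"]}

```bash
mkdir -p pics; cat > h.py <<'E'
import numpy as np, cv2
from station import r, imaging
from scipy.spatial.transform import Rotation as Ro
def cap(n,fn=None):
    o=r.get_obs(); p,d=imaging.capture(n)
    if fn: cv2.imwrite('pics/'+fn,p[:,:,::-1])
    c=imaging.camera_info(n)
    if n=='wrist':
        T=np.eye(4);T[:3,:3]=Ro.from_quat(o['tool_rot']).as_matrix();T[:3,3]=o['ee_pos']
        M=T@c['T_tool_cam']; R=M[:3,:3]; C=M[:3,3]
    else:
        R=np.array(c['R']).T; C=-R@np.array(c['t'])
    v,u=np.mgrid[:480,:640]
    ray=np.stack([(u-c['cx'])/c['fx'],(v-c['cy'])/c['fy'],np.ones(u.shape)],-1)@R.T
    X=ray*d[...,None]+C; X[d==0]=np.nan
    return p,d,X,ray,C
E
python3 - <<'E'
from h import *
ims=[]
for n in('scene','side'):
    p,d,X,ray,C=cap(n); np.savez('pics/'+n,p=p,X=X,ray=ray,C=C); ims.append(p); print(n,C,(d>0).mean())
cv2.imwrite('pics/a.png',ims[0][:,:,::-1]);cv2.imwrite('pics/b.png',ims[1][:,:,::-1])
print(r.get_obs())
E
```

```text
scene [-0.0354498   0.73654645  0.75647383] 0.9958756510416666
side [-0.2153996   0.31816132  1.11353023] 0.9961393229166666
{'t': 0.1, 'joint_pos': array([-5.66854059e-02,  9.17770598e-02,  1.23172868e+00, -5.91521058e-05,
        1.81977222e+00, -5.67027842e-02]), 'qd': array([-0.00185147, -0.00184107,  0.00020381, -0.00101213,  0.00060232,
       -0.00137361]), 'joint_torque': array([ 2.46603209e-03, -4.47854412e+01, -4.07573140e+01,  6.99365954e-02,
        2.83264846e-02, -6.35370566e-05]), 'ee_pos': array([5.99765204e-01, 7.02820868e-07, 2.29644596e-01]), 'tool_rot': array([ 7.07105522e-01,  7.07107538e-01, -5.82513792e-04, -6.09558711e-04]), 'wrist_force': array([-0.54007143,  0.00774905,  0.79065215]), 'torque': array([ 0.01162607, -0.01126076, -0.03356311]), 'grip_force': 0.0, 'grip_width': 0.998540232872474}
```

View pics/a.png

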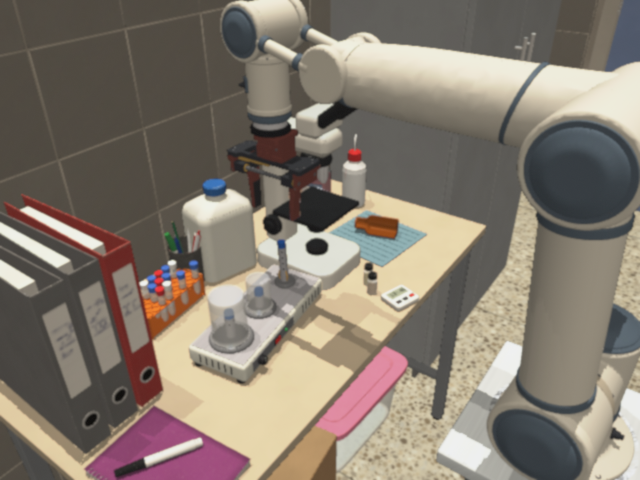

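View pics/b.png

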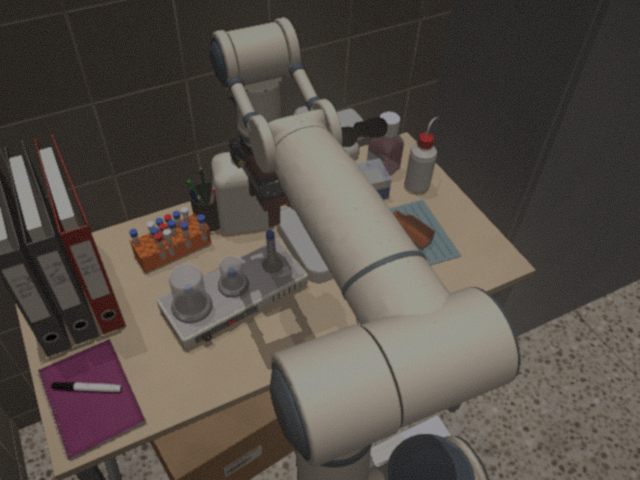

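The scene view shows the bottle lying on the mat at (377,227), with its neck towards the upper-left, about (362,221). The tall peg is at (283,245–285), on the dryer place nearest the microscope. In the side view the blue tip is at (270,235) and the bottle at (413,232), partly hidden by the arm.

```bash
python3 - <<'E'
from h import *
for n,(bx,px) in {'scene':((340,200,415,250),(265,230,305,295)),'side':((385,200,445,255),(255,225,300,285))}.items():
    z=np.load(f'pics/{n}.npz'); p,X=z['p'],z['X']; hsv=cv2.cvtColor(p,cv2.COLOR_RGB2HSV)
    m=np.zeros((480,640),bool); m[bx[1]:bx[3],bx[0]:bx[2]]=1
    b=m&((hsv[...,0]<14)&(hsv[...,1]>140))
    P=X[b]; P=P[np.isfinite(P).all(1)]; P=P[(P[:,2]>0.0)&(P[:,2]<0.07)]
    rc=cv2.minAreaRect((P[:,:2]*1000).astype(np.float32))
    print(n,'bottle',len(P),P.min(0).round(3),P.max(0).round(3),rc)
    T=P[P[:,2]>0.043]; rt=cv2.minAreaRect((T[:,:2]*1000).astype(np.float32)) if len(T)>5 else 0
    print(' top',len(T),rt)
    # profile along long axis
    w,h=rc[1]; a=np.deg2rad(rc[2]+(0 if w>h else 90)); u=np.array([np.cos(a),np.sin(a)]); s=(P[:,:2]-np.array(rc[0])/1000)@u; t=(P[:,:2]-np.array(rc[0])/1000)@[-u[1],u[0]]
    print(' u',u)
    for q in np.arange(-.06,.061,.012):
        k=(s>=q)&(s<q+.012)
        if k.sum()>3: print('  ',round(q,3),k.sum(),t[k].min().round(3),t[k].max().round(3),P[k,2].max().round(3))
    m=np.zeros((480,640),bool); m[px[1]:px[3],px[0]:px[2]]=1
    k=m&(hsv[...,0]>100)&(hsv[...,0]<130)&(hsv[...,1]>110)
    B=X[k];B=B[np.isfinite(B).all(1)]; print('blue',len(B),np.median(B,0),B[:,2].max(),np.argwhere(k).mean(0))
    Q=X[m]; Q=Q[np.isfinite(Q).all(1)]
    for z0 in(0.048,.056,.08,.09,.1,.11,.12,.13,.14,.15):
        g=Q[np.abs(Q[:,2]-z0)<.005]; print('  z',z0,len(g),np.median(g,0).round(3) if len(g) else '')
    # deck
    D=np.isfinite(X).all(-1)&(np.abs(X[...,2]-.048)<.003)&(X[...,1]>-.1)&(X[...,1]<.4)&(X[...,0]<.75)&(hsv[...,1]<40)
    print('deck',D.sum(),cv2.minAreaRect((X[D][:,:2]*1000).astype(np.float32)))
E
```

```text
scene bottle 653 [ 0.513 -0.383  0.007] [ 0.62  -0.329  0.052] ((567.1904907226562, -351.879150390625), (106.8263931274414, 37.79680252075195), 16.180837631225586)
 top 236 ((565.2928466796875, -353.163818359375), (99.99545288085938, 36.77178192138672), 15.75171184539795)
 u [0.96038694 0.27866992]
   -0.06 52 -0.018 0.014 0.05
   -0.048 91 -0.017 0.017 0.052
   -0.036 87 -0.019 0.018 0.052
   -0.024 86 -0.016 0.017 0.052
   -0.012 84 -0.019 0.019 0.052
   -0.0 88 -0.019 0.015 0.052
   0.012 66 -0.018 0.016 0.052
   0.024 41 -0.008 0.01 0.049
   0.036 45 -0.008 0.011 0.044
   0.048 13 -0.008 0.008 0.041
blue 45 [ 0.5914772  -0.00241972  0.14934374] 0.15526486509033155 [243.48888889 280.93333333]
  z 0.048 1206 [ 0.623 -0.044  0.047]
  z 0.056 263 [ 0.59  -0.003  0.057]
  z 0.08 83 [ 0.599 -0.011  0.08 ]
  z 0.09 81 [ 0.593 -0.008  0.091]
  z 0.1 58 [0.588 0.    0.1  ]
  z 0.11 52 [0.586 0.002 0.11 ]
  z 0.12 86 [0.572 0.071 0.12 ]
  z 0.13 40 [ 0.59  -0.     0.131]
  z 0.14 37 [ 0.59  -0.002  0.14 ]
  z 0.15 57 [ 0.595 -0.003  0.151]
deck 2990 ((388.92218017578125, -10.9627685546875)
[... 419 characters left out ...]
0.048
   -0.036 30 -0.001 0.012 0.052
   -0.024 24 -0.002 0.012 0.05
   -0.012 18 -0.0 0.01 0.048
   -0.0 10 -0.004 0.01 0.046
   0.012 7 -0.002 0.01 0.048
blue 28 [ 0.59210804 -0.00510348  0.15093803] 0.1544380093308464 [233.5 269.5]
  z 0.048 1147 [ 0.575 -0.013  0.046]
  z 0.056 182 [ 0.581 -0.003  0.055]
  z 0.08 24 [ 0.584 -0.005  0.079]
  z 0.09 29 [ 0.583 -0.004  0.089]
  z 0.1 26 [ 0.584 -0.005  0.1  ]
  z 0.11 32 [ 0.585 -0.003  0.111]
  z 0.12 29 [ 0.586 -0.003  0.12 ]
  z 0.13 29 [ 0.585 -0.005  0.13 ]
  z 0.14 31 [ 0.587 -0.005  0.14 ]
  z 0.15 56 [ 0.591 -0.006  0.15 ]
deck 2526 ((612.6907348632812, 144.5070037841797), (226.10006713867188, 505.84161376953125), 8.999743461608887)
```

```bash
cat > k.py <<'E'
from h import *
def toolR(h,sgn,tilt=45):
    h=np.deg2rad(h);t=np.deg2rad(tilt)
    z=np.array([np.cos(h)*np.sin(t),np.sin(h)*np.sin(t),-np.cos(t)]); y=sgn*np.array([-np.sin(h),np.cos(h),0])
    return np.stack([np.cross(y,z),y,z],1)
def wr(R,j1,s):
    W=Ro.from_euler('ZY',[j1,s]).inv()*Ro.from_matrix(R)*Ro.from_euler('z',-np.pi/2)
    return W.as_euler('ZYZ')
E
python3 - <<'E' 2>/dev/null
from k import *
for nm,h,j1s in(('grasp',16,(-.95,-.8)),('place',0,(-.08,)),('place',30,(-.25,)),('place',-30,(.1,)),('place',60,(-.3,))):
  for sg in(1,-1):
    for j1 in j1s:
      for s in(1.2,1.6):
        e=wr(toolR(h,sg),j1,s); e2=[e[0]-np.pi*np.sign(e[0]),-e[1],(e[2]+2*np.pi)%(2*np.pi)-np.pi]
        print(nm,h,sg,j1,s,e.round(2))
E
```

```text
grasp 16 1 -0.95 1.2 [ 0.73  1.61 -2.64]
grasp 16 1 -0.95 1.6 [ 0.76  1.31 -2.92]
grasp 16 1 -0.8 1.2 [ 0.67  1.52 -2.54]
grasp 16 1 -0.8 1.6 [ 0.73  1.21 -2.8 ]
grasp 16 -1 -0.95 1.2 [0.73 1.61 0.5 ]
grasp 16 -1 -0.95 1.6 [0.76 1.31 0.23]
grasp 16 -1 -0.8 1.2 [0.67 1.52 0.6 ]
grasp 16 -1 -0.8 1.6 [0.73 1.21 0.34]
place 0 1 -0.08 1.2 [ 0.06  1.16 -1.65]
place 0 1 -0.08 1.6 [ 0.08  0.76 -1.69]
place 0 -1 -0.08 1.2 [0.06 1.16 1.49]
place 0 -1 -0.08 1.6 [0.08 0.76 1.45]
place 30 1 -0.25 1.2 [ 0.53  1.35 -2.3 ]
place 30 1 -0.25 1.6 [ 0.62  1.02 -2.53]
place 30 -1 -0.25 1.2 [0.53 1.35 0.84]
place 30 -1 -0.25 1.6 [0.62 1.02 0.61]
place -30 1 0.1 1.2 [-0.44  1.29 -0.97]
place -30 1 0.1 1.6 [-0.54  0.93 -0.76]
place -30 -1 0.1 1.2 [-0.44  1.29  2.17]
place -30 -1 0.1 1.6 [-0.54  0.93  2.38]
place 60 1 -0.3 1.2 [ 0.77  1.68 -2.72]
place 60 1 -0.3 1.6 [ 0.78  1.39 -3.  ]
place 60 -1 -0.3 1.2 [0.77 1.68 0.42]
place 60 -1 -0.3 1.6 [0.78 1.39 0.14]
```

```bash
cat >> k.py <<'E'
def plan(*wps,jaw=1):
    o=r.get_obs(); R0=Ro.from_quat(o['tool_rot']); p0=np.array(o['ee_pos']); rows=[]
    for p,R,n in wps:
        R=Ro.from_matrix(R) if R is not None else R0
        w=(R0.inv()*R).as_rotvec()
        for i in range(n):
            Ra=R0*Ro.from_rotvec(w*i/n)
            d=Ra.inv().apply((np.array(p)-p0)/n)
            rows.append(' '.join(f'{v:g}' for v in [*np.round(np.rad2deg(w)/n,2),*np.round(d,4),jaw]))
        p0,R0=np.array(p),R
    for i in range(0,len(rows),8): print('; '.join(rows[i:i+8]))
E
python3 - <<'E'
from k import *
G=toolR(16,-1)
plan(((.42,0,.28),None,6),((.40,-.25,.26),G,18),((.477,-.377,.104),G,8))
E
```

```text
0 0 0 0 -0.03 -0.0083 1; 0 0 0 0 -0.03 -0.0083 1; 0 0 0 0 -0.03 -0.0083 1; 0 0 0 0 -0.03 -0.0083 1; 0 0 0 0 -0.03 -0.0083 1; 0 0 0 0 -0.03 -0.0083 1; -1.61 2.14 3.88 -0.0139 -0.0011 0.0011 1; -1.61 2.14 3.88 -0.014 -0.0002 0.0006 1
-1.61 2.14 3.88 -0.014 0.0007 0.0001 1; -1.61 2.14 3.88 -0.0139 0.0017 -0.0004 1; -1.61 2.14 3.88 -0.0137 0.0027 -0.0009 1; -1.61 2.14 3.88 -0.0134 0.0036 -0.0013 1; -1.61 2.14 3.88 -0.0131 0.0045 -0.0017 1; -1.61 2.14 3.88 -0.0127 0.0055 -0.002 1; -1.61 2.14 3.88 -0.0122 0.0064 -0.0023 1; -1.61 2.14 3.88 -0.0117 0.0073 -0.0026 1
-1.61 2.14 3.88 -0.011 0.0081 -0.0028 1; -1.61 2.14 3.88 -0.0104 0.0089 -0.0029 1; -1.61 2.14 3.88 -0.0096 0.0097 -0.0031 1; -1.61 2.14 3.88 -0.0088 0.0104 -0.0031 1; -1.61 2.14 3.88 -0.008 0.011 -0.0031 1; -1.61 2.14 3.88 -0.0071 0.0116 -0.0031 1; -1.61 2.14 3.88 -0.0062 0.0122 -0.003 1; -1.61 2.14 3.88 -0.0052 0.0126 -0.0029 1
0 0 0 -0.0103 0.0179 0.0172 1; 0 0 0 -0.0103 0.0179 0.0172 1; 0 0 0 -0.0103 0.0179 0.0172 1; 0 0 0 -0.0103 0.0179 0.0172 1; 0 0 0 -0.0103 0.0179 0.0172 1; 0 0 0 -0.0103 0.0179 0.0172 1; 0 0 0 -0.0103 0.0179 0.0172 1; 0 0 0 -0.0103 0.0179 0.0172 1
```

Call:
move_arm(
  series="0 0 0 0 -0.03 -0.0083 1; 0 0 0 0 -0.03 -0.0083 1; 0 0 0 0 -0.03 -0.0083 1; 0 0 0 0 -0.03 -0.0083 1; 0 0 0 0 -0.03 -0.0083 1; 0 0 0 0 -0.03 -0.0083 1; -1.6 2.1 3.9 -0.014 -0.001 0.001 1; -1.6 2.1 3.9 -0.014 0 0.0005 1",
)

```text
t: 0.9
ee_pos: [0.4177, -0.0277, 0.2789]
tool_rot: [0.753, 0.656, 0.047, -0.006]
wrist_force: [-0.3, -0.0, -0.4]
grip_width: 1.003
grip_force: 0.0
```

Call:
move_arm(
  series="-1.6 2.1 3.9 -0.014 0.0007 0 1; -1.6 2.1 3.9 -0.014 0.0017 0 1; -1.6 2.1 3.9 -0.0137 0.0027 -0.001 1; -1.6 2.1 3.9 -0.0134 0.0036 -0.001 1; -1.6 2.1 3.9 -0.013 0.0045 -0.002 1; -1.6 2.1 3.9 -0.0127 0.0055 -0.002 1; -1.6 2.1 3.9 -0.012 0.0064 -0.002 1; -1.6 2.1 3.9 -0.012 0.0073 -0.0026 1",
)

```text
t: 1.7
ee_pos: [0.4089, -0.1397, 0.269]
tool_rot: [0.883, 0.413, 0.223, -0.03]
wrist_force: [-0.7, -0.1, 0.3]
grip_width: 0.997
grip_force: 0.0
```

Call:
move_arm(
  series="-1.6 2.1 3.9 -0.011 0.008 -0.003 1; -1.6 2.1 3.9 -0.0104 0.009 -0.003 1; -1.6 2.1 3.9 -0.0096 0.0097 -0.003 1; -1.6 2.1 3.9 -0.0088 0.0104 -0.003 1; -1.6 2.1 3.9 -0.008 0.011 -0.003 1; -1.6 2.1 3.9 -0.007 0.0116 -0.003 1; -1.6 2.1 3.9 -0.006 0.012 -0.003 1; -1.6 2.1 3.9 -0.005 0.0126 -0.003 1",
)

```text
t: 2.5
ee_pos: [0.3997, -0.2504, 0.261]
tool_rot: [0.917, 0.126, 0.375, -0.051]
wrist_force: [-0.5, -0.1, 0.4]
grip_width: 0.998
grip_force: 0.0
```

Call:
move_arm(
  series="0 0 0 -0.0103 0.0179 0.0172 1; 0 0 0 -0.0103 0.0179 0.0172 1; 0 0 0 -0.0103 0.0179 0.0172 1; 0 0 0 -0.0103 0.0179 0.0172 1; 0 0 0 -0.0103 0.0179 0.0172 1; 0 0 0 -0.0103 0.0179 0.0172 1; 0 0 0 -0.0103 0.0179 0.0172 1; 0 0 0 -0.01 0.018 0.017 1",
)

```text
t: 3.3
ee_pos: [0.4753, -0.3783, 0.1048]
tool_rot: [0.917, 0.127, 0.374, -0.051]
wrist_force: [0.1, -0.3, 1.3]
grip_width: 1.001
grip_force: 0.0
```

```bash
cat > b.py <<'E'
from k import *
import sys
p,d,X,ray,C=cap('wrist',sys.argv[1])
hsv=cv2.cvtColor(p,cv2.COLOR_RGB2HSV)
b=(hsv[...,0]<16)&(hsv[...,1]>130)&np.isfinite(X).all(-1)
P=X[b]; P=P[(P[:,2]>.008)&(P[:,2]<.07)&(P[:,1]<-.27)]
print(len(P),P.min(0),P.max(0))
T=P[P[:,2]>np.percentile(P[:,2],95)-.004]
print('top',T[:,2].mean(),cv2.minAreaRect((T[:,:2]*1000).astype(np.float32)),'all',cv2.minAreaRect((P[:,:2]*1000).astype(np.float32)))
o=r.get_obs();print(o['ee_pos'],o['tool_rot'],o['joint_pos'].round(2))
for n in('scene','side'):
    q=cap(n); np.savez('pics/'+n+'2',p=q[0],X=q[2],ray=q[3],C=q[4]); cv2.imwrite(f'pics/{n}2.png',q[0][:,:,::-1])
E
python3 b.py w1.png
```

```text
5802 [ 0.51224759 -0.39615903  0.00932837] [ 0.62558583 -0.33679226  0.05143447]
top 0.04918551349020735 ((555.52783203125, -366.2138366699219), (79.6937255859375, 37.75299835205078), 16.526639938354492) all ((569.8497314453125, -362.4609069824219), (109.67778015136719, 39.1697998046875), 16.766740798950195)
[ 0.47512588 -0.37886189  0.1004648 ] [ 0.91767885  0.12604315  0.37312427 -0.05250653] [-1.13 -0.08  1.81  0.79  1.34  0.01]
```

View pics/w1.png

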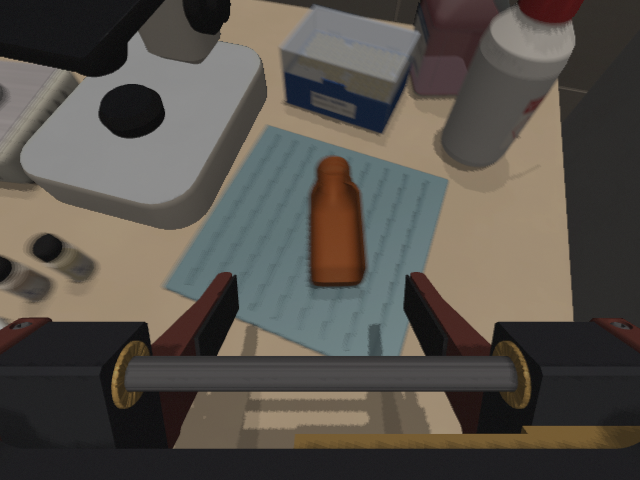

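The wrist view shows the bottle at (336,225), mouth at (333,163), slightly right of the jaws' centre. The jaws are aligned with it.

```bash
python3 - <<'E'
from k import *
plan(((.5485,-.368,.0225),toolR(16.6,-1),8))
E
```

```text
0.06 0.08 -0.08 -0.0005 0.0014 0.0137 1; 0.06 0.08 -0.08 -0.0006 0.0014 0.0137 1; 0.06 0.08 -0.08 -0.0006 0.0015 0.0137 1; 0.06 0.08 -0.08 -0.0006 0.0015 0.0137 1; 0.06 0.08 -0.08 -0.0006 0.0015 0.0137 1; 0.06 0.08 -0.08 -0.0007 0.0015 0.0137 1; 0.06 0.08 -0.08 -0.0007 0.0015 0.0137 1; 0.06 0.08 -0.08 -0.0007 0.0015 0.0137 1
```

Call:
move_arm(
  series="0 0 0 -0.0006 0.0015 0.0137 1; 0 0 0 -0.0006 0.0015 0.0137 1; 0 0 0 -0.0006 0.0015 0.0137 1; 0 0 0 -0.0006 0.0015 0.0137 1; 0 0 0 -0.0006 0.0015 0.0137 1; 0 0 0 -0.0006 0.0015 0.0137 1; 0 0 0 -0.0006 0.0015 0.0137 1; 0 0 0 -0.0006 0.0015 0.0137 1",
)

```text
t: 4.25
ee_pos: [0.5498, -0.3696, 0.0236]
tool_rot: [0.917, 0.128, 0.374, -0.051]
wrist_force: [-0.0, -0.2, -0.5]
grip_width: 1.001
grip_force: 0.0
```

Call:
move_arm(
  series="0 0 0 0 0 0 -1; 0 0 0 0 0 0 -1; 0 0 0 0 0 0 -1; 0 0 0 0 0 0 -1; 0 0 0 0 0 0 -1; 0 0 0 0 0 0 -1; 0 0 0 0 0 0 -1; 0 0 0 0 0 0 -1",
  grip_force=35,
)

```text
t: 5.05
ee_pos: [0.549, -0.37, 0.0252]
tool_rot: [0.917, 0.128, 0.375, -0.05]
wrist_force: [-0.1, 0.3, 3.0]
grip_width: 0.499
grip_force: 35.0
```

```bash
python3 - <<'E'
from k import *
H=toolR(-30,-1)
half=lambda a:(Ro.from_matrix(H)*Ro.from_euler('z',-a,degrees=True)).as_matrix()
plan(((.545,-.372,.12),None,4),((.42,-.34,.27),H,12),jaw=-1)
E
```

```text
0 0 0 0.0158 0.0003 -0.0177 -1; 0 0 0 0.0158 0.0003 -0.0177 -1; 0 0 0 0.0158 0.0003 -0.0177 -1; 0 0 0 0.0158 0.0003 -0.0177 -1; -2.67 0.04 2.72 0.0021 -0.0054 -0.0154 -1; -2.67 0.04 2.72 0.0019 -0.0047 -0.0157 -1; -2.67 0.04 2.72 0.0017 -0.0041 -0.0159 -1; -2.67 0.04 2.72 0.0015 -0.0034 -0.0161 -1
-2.67 0.04 2.72 0.0014 -0.0027 -0.0162 -1; -2.67 0.04 2.72 0.0013 -0.002 -0.0163 -1; -2.67 0.04 2.72 0.0012 -0.0013 -0.0164 -1; -2.67 0.04 2.72 0.0012 -0.0006 -0.0164 -1; -2.67 0.04 2.72 0.0012 0.0001 -0.0164 -1; -2.67 0.04 2.72 0.0012 0.0008 -0.0164 -1; -2.67 0.04 2.72 0.0013 0.0015 -0.0164 -1; -2.67 0.04 2.72 0.0014 0.0022 -0.0163 -1
```

Call:
move_arm(
  series="0 0 0 0.016 0 -0.018 -1; 0 0 0 0.016 0 -0.018 -1; 0 0 0 0.016 0 -0.018 -1; 0 0 0 0.016 0 -0.018 -1; -2.67 0.04 2.72 0.002 -0.0054 -0.0154 -1; -2.67 0.04 2.72 0.002 -0.005 -0.0157 -1; -2.67 0.04 2.72 0.002 -0.004 -0.016 -1; -2.67 0.04 2.72 0.0015 -0.0034 -0.016 -1",
)

```text
t: 5.85
ee_pos: [0.5022, -0.3597, 0.1709]
tool_rot: [0.925, 0.003, 0.379, -0.0]
wrist_force: [0.8, -0.3, -1.3]
grip_width: 0.5
grip_force: 35.0
```

Call:
move_arm(
  series="-2.67 0.04 2.72 0.0014 -0.003 -0.0162 -1; -2.67 0.04 2.72 0.0013 -0.002 -0.0163 -1; -2.67 0.04 2.72 0.0012 -0.001 -0.0164 -1; -2.67 0.04 2.72 0.0012 -0.0006 -0.0164 -1; -2.67 0.04 2.72 0.0012 0 -0.0164 -1; -2.67 0.04 2.72 0.0012 0.001 -0.0164 -1; -2.67 0.04 2.72 0.0013 0.0015 -0.0164 -1; -2.67 0.04 2.72 0.0014 0.002 -0.0163 -1",
)

```text
t: 6.65
ee_pos: [0.4189, -0.3384, 0.2711]
tool_rot: [0.892, -0.24, 0.369, 0.099]
wrist_force: [-0.3, -1.0, -1.3]
grip_width: 0.501
grip_force: 35.0
```

Call:
move_arm(
  series="0 0 -7.5 0 0 0 -1; 0 0 -7.5 0 0 0 -1; 0 0 -7.5 0 0 0 -1; 0 0 -7.5 0 0 0 -1; 0 0 -7.5 0 0 0 -1; 0 0 -7.5 0 0 0 -1; 0 0 -7.5 0 0 0 -1; 0 0 -7.5 0 0 0 -1",
)

```text
t: 7.45
ee_pos: [0.4195, -0.3385, 0.2705]
tool_rot: [0.892, 0.242, 0.27, 0.27]
wrist_force: [1.1, 0.7, -1.5]
grip_width: 0.496
grip_force: 35.0
```

```bash
python3 - <<'E'
from k import *
o=r.get_obs();print(o['ee_pos'],o['joint_pos'].round(2),o['wrist_force'],o['grip_width'])
R=Ro.from_quat(o['tool_rot']).as_matrix();print(R.round(2))
E
```

```text
[ 0.41952064 -0.33846688  0.27045193] [-0.92 -0.77  2.01  0.3   1.17  0.11] [ 1.05402095  0.73087457 -1.49213577] 0.4960584746324354
[[ 0.74  0.29  0.61]
 [ 0.58 -0.74 -0.35]
 [ 0.35  0.61 -0.71]]
```

```bash
cat > fk.py <<'E'
from k import *
from scipy.optimize import least_squares
D=[([-0.0567,.0918,1.2317,0,1.8198,-.0567],[.5998,0,.2296],[.7071,.7071,0,0]),
([-1.13,-.08,1.81,.79,1.34,.01],[.4751,-.3789,.1005],[.9177,.126,.3731,-.0525]),
([-.92,-.77,2.01,.3,1.17,.11],[.4195,-.3385,.2705],[.892,.242,.27,.27])]
def FR(q): return Ro.from_euler('ZYZYZ',[q[0],q[1]+q[2],q[3],q[4],q[5]+np.pi/2])
def FP(q,x):
    a,h,L1,L2,d,c=x
    s=q[1]+q[2]; rho=a+L1*np.sin(q[1])+L2*np.sin(s)
    return Ro.from_euler('z',q[0]).apply([rho,c,h+L1*np.cos(q[1])+L2*np.cos(s)])+d*FR(q).as_matrix()[:,2]
fit=least_squares(lambda x:np.concatenate([np.subtract(FP(q,x),p) for q,p,_ in D]+[1e-3*(x-[.0,.3,.45,.45,.25,.03])]),[.0,.3,.45,.45,.25,.03])
X0=fit.x
def ik(p,R,q0):
    f=lambda q:np.concatenate([10*(FP(q,X0)-p),(FR(q).inv()*Ro.from_matrix(R)).as_rotvec()])
    lo=[-2.87,-.86,.17,-1.51,.06,-2.65];hi=[2.87,2.18,2.46,4.65,2.69,2.65]
    s=least_squares(f,np.clip(q0,np.array(lo)+.01,np.array(hi)-.01),bounds=(lo,hi)); return s.x,np.abs(s.fun).max()
E
python3 - <<'E'
from fk import *
print(X0.round(3),np.abs(fit.fun).max())
for q,p,R in D: print((FR(q).inv()*Ro.from_quat(R)).magnitude())
q0=[-.5,-.5,1.9,-.3,1.2,-1.2]
for p in((.40,-.17,.27),(.43,-.17,.27),(.43,-.17,.24),(.43,0,.27),(.55,-.0,.28),(.59,0,.15)):
  for h in(-70,-50,-30,0,20): 
    q,e=ik(np.array(p),toolR(h,1),q0); print(p,h,q.round(2),round(e,3))
E
```

```text
Traceback (most recent call last):
  File "fk.py", line 11, in <module>
    fit=least_squares(lambda x:np.concatenate([np.subtract(FP(q,x),p) for q,p,_ in D]+[1e-3*(x-[.0,.3,.45,.45,.25,.03])]),[.0,.3,.45,.45,.25,.03])
  File "fk.py", line 11, in <lambda>
    fit=least_squares(lambda x:np.concatenate([np.subtract(FP(q,x),p) for q,p,_ in D]+[1e-3*(x-[.0,.3,.45,.45,.25,.03])]),[.0,.3,.45,.45,.25,.03])
                                                           ~~^^^^^
  File "fk.py", line 10, in FP
    return Ro.from_euler('z',q[0]).apply([rho,c,h+L1*np.cos(q[1])+L2*np.cos(s)])+d*FR(q).as_matrix()[:,2]
                                                                                   ~~^^^
  File "fk.py", line 6, in FR
    def FR(q): return Ro.from_euler('ZYZYZ',[q[0],q[1]+q[2],q[3],q[4],q[5]+np.pi/2])
                      ~~~~~~~~~~~~~^^^^^^^^^^^^^^^^^^^^^^^^^^^^^^^^^^^^^^^^^^^^^^^^^
  File "scipy/spatial/transform/_rotation.pyx", line 1413, in scipy.spatial.transform._rotation.Rotation.from_euler
ValueError: Expected axis specification to be a non-empty string of upto 3 characters, got ZYZYZ
```

```bash
sed -i "s/^def FR.*/def FR(q): return Ro.from_euler('ZYZ',[q[0],q[1]+q[2],q[3]])*Ro.from_euler('YZ',[q[4],q[5]+np.pi\/2])/" fk.py
python3 - <<'E'
from fk import *
print(X0.round(3),np.abs(fit.fun).max())
for q,p,R in D: print((FR(q).inv()*Ro.from_quat(R)).magnitude())
q0=[-.5,-.5,1.9,-.3,1.2,-1.2]
for p in((.40,-.17,.27),(.43,-.17,.27),(.43,-.17,.24),(.43,0,.27),(.55,-.0,.28),(.59,0,.15)):
  for h in(-70,-50,-30,0,20): 
    q,e=ik(np.array(p),toolR(h,1),q0); print(p,h,q.round(2),round(e,3))
E
```

```text
[0.02  0.086 0.344 0.546 0.337 0.035] 0.02262406953661633
0.0017073464102068034
0.005819198031279535
0.006152697718474946
(0.4, -0.17, 0.27) -70 [ 0.06 -0.7   1.97 -0.74  1.58 -0.41] 0.0
(0.4, -0.17, 0.27) -50 [-0.08 -0.86  2.04 -0.55  1.44 -0.83] 0.043
(0.4, -0.17, 0.27) -30 [-0.38 -0.86  1.98 -0.13  1.42 -1.43] 0.174
(0.4, -0.17, 0.27) 0 [-0.95 -0.86  2.03  0.61  1.56 -2.43] 0.066
(0.4, -0.17, 0.27) 20 [-1.01 -0.76  1.98  0.69  1.65 -2.65] 0.099
(0.43, -0.17, 0.27) -70 [ 0.05 -0.61  1.92 -0.74  1.55 -0.39] 0.0
(0.43, -0.17, 0.27) -50 [-0.08 -0.84  2.05 -0.54  1.35 -0.82] 0.0
(0.43, -0.17, 0.27) -30 [-0.35 -0.86  2.01 -0.15  1.32 -1.4 ] 0.102
(0.43, -0.17, 0.27) 0 [-0.86 -0.86  2.05  0.57  1.44 -2.37] 0.028
(0.43, -0.17, 0.27) 20 [-0.94 -0.7   1.95  0.69  1.59 -2.65] 0.074
(0.43, -0.17, 0.24) -70 [ 0.05 -0.63  1.99 -0.74  1.52 -0.36] 0.0
(0.43, -0.17, 0.24) -50 [-0.08 -0.86  2.12 -0.55  1.32 -0.79] 0.007
(0.43, -0.17, 0.24) -30 [-0.34 -0.86  2.06 -0.16  1.31 -1.38] 0.132
(0.43, -0.17, 0.24) 0 [-0.86 -0.86  2.1   0.57  1.43 -2.39] 0.049
(0.43, -0.17, 0.24) 20 [-0.93 -0.74  2.02  0.67
[... 261 characters left out ...]
 ] 0.203
(0.43, 0, 0.27) 20 [-0.53 -0.86  2.02  0.57  1.56 -2.36] 0.096
(0.55, -0.0, 0.28) -70 [ 0.38 -0.12  1.52 -0.79  1.71 -0.1 ] 0.0
(0.55, -0.0, 0.28) -50 [ 0.35 -0.35  1.72 -0.73  1.48 -0.39] 0.0
(0.55, -0.0, 0.28) -30 [ 0.24 -0.57  1.87 -0.54  1.26 -0.79] 0.0
(0.55, -0.0, 0.28) 0 [-0.11 -0.72  1.97  0.09  1.11 -1.69] 0.0
(0.55, -0.0, 0.28) 20 [-0.35 -0.65  1.93  0.5   1.25 -2.28] 0.0
(0.59, 0, 0.15) -70 [ 0.35 -0.03  1.67 -0.79  1.52  0.06] 0.0
(0.59, 0, 0.15) -50 [ 0.32 -0.27  1.9  -0.76  1.27 -0.23] 0.0
(0.59, 0, 0.15) -30 [ 0.21 -0.5   2.07 -0.59  1.02 -0.66] 0.0
(0.59, 0, 0.15) 0 [-0.1  -0.67  2.18  0.09  0.85 -1.7 ] 0.0
(0.59, 0, 0.15) 20 [-0.31 -0.59  2.13  0.54  1.01 -2.39] 0.0
```

```bash
python3 - <<'E'
from fk import *
plan(((.41,-.34,.28),toolR(-20,1,10),20),((.41,-.17,.28),toolR(0,1,10),10),((.43,-.0,.28),toolR(0,1,12),10),jaw=-1)
q=[-.92,-.77,2.01,.3,1.17,.11]
for p,R in(((.41,-.34,.28),toolR(-20,1,10)),((.41,-.17,.28),toolR(0,1,10)),((.43,-.0,.28),toolR(0,1,12))):
    q,e=ik(np.array(p),R,np.array(q)-[0,0,0,0,0,1]); print(q.round(2),e)
E
```

```text
1.72 1.33 -6.21 -0.0002 0.0002 -0.0006 -1; 1.72 1.33 -6.21 -0.0002 0.0002 -0.0006 -1; 1.72 1.33 -6.21 -0.0002 0.0001 -0.0006 -1; 1.72 1.33 -6.21 -0.0002 0.0001 -0.0006 -1; 1.72 1.33 -6.21 -0.0002 0 -0.0006 -1; 1.72 1.33 -6.21 -0.0002 -0 -0.0006 -1; 1.72 1.33 -6.21 -0.0002 -0 -0.0006 -1; 1.72 1.33 -6.21 -0.0002 -0.0001 -0.0007 -1
1.72 1.33 -6.21 -0.0001 -0.0001 -0.0007 -1; 1.72 1.33 -6.21 -0.0001 -0.0002 -0.0007 -1; 1.72 1.33 -6.21 -0.0001 -0.0002 -0.0006 -1; 1.72 1.33 -6.21 -0 -0.0002 -0.0006 -1; 1.72 1.33 -6.21 -0 -0.0002 -0.0006 -1; 1.72 1.33 -6.21 0 -0.0003 -0.0006 -1; 1.72 1.33 -6.21 0.0001 -0.0003 -0.0006 -1; 1.72 1.33 -6.21 0.0001 -0.0003 -0.0006 -1
1.72 1.33 -6.21 0.0002 -0.0003 -0.0006 -1; 1.72 1.33 -6.21 0.0002 -0.0003 -0.0006 -1; 1.72 1.33 -6.21 0.0003 -0.0003 -0.0006 -1; 1.72 1.33 -6.21 0.0003 -0.0003 -0.0006 -1; -0.35 0 -1.97 0.0057 0.016 -0.001 -1; -0.35 0 -1.97 0.0052 0.0162 -0.0009 -1; -0.35 0 -1.97 0.0046 0.0163 -0.0008 -1; -0.35 0 -1.97 0.0041 0.0165 -0.0007 -1
-0.35 0 -1.97 0.0035 0.0166 -0.0006 -1; -0.35 0 -1.97 0.0029 0.0167 -0.0005 -1; -0.35 0 -1.97 0.0023 0.0168 -0.0004 -1; -0.35 0 -1.97 0.0017 0.0169 -0.0003 -1; -0.35 0 -1.97 0.0012 0.017 -0.0002 -1; -0.35 0 -1.97 0.0006 0.017 -0.0001 -1; 0 -0.2 0 -0.002 0.017 0.0003 -1; 0 -0.2 0 -0.002 0.017 0.0004 -1
0 -0.2 0 -0.002 0.017 0.0004 -1; 0 -0.2 0 -0.002 0.017 0.0004 -1; 0 -0.2 0 -0.002 0.017 0.0004 -1; 0 -0.2 0 -0.002 0.017 0.0004 -1; 0 -0.2 0 -0.002 0.017 0.0004 -1; 0 -0.2 0 -0.002 0.017 0.0004 -1; 0 -0.2 0 -0.002 0.017 0.0004 -1; 0 -0.2 0 -0.002 0.017 0.0004 -1
[-0.81 -0.16  1.39  0.08  1.76 -2.01] 1.0421476182020939e-11
[-0.54 -0.4   1.58  0.09  1.81 -2.08] 1.7288570575146878e-10
[-0.1  -0.49  1.64  0.02  1.78 -1.66] 6.106226635438361e-15
```

Call:
move_arm(
  series="1.72 1.33 -6.21 0 0 -0.0006 -1; 1.72 1.33 -6.21 0 0 -0.0006 -1; 1.72 1.33 -6.21 0 0 -0.0006 -1; 1.72 1.33 -6.21 0 0 -0.0006 -1; 1.72 1.33 -6.21 0 0 -0.0006 -1; 1.72 1.33 -6.21 0 0 -0.0006 -1; 1.72 1.33 -6.21 0 0 -0.0006 -1; 1.72 1.33 -6.21 0 0 -0.0006 -1",
)

```text
t: 8.25
ee_pos: [0.4164, -0.3376, 0.2742]
tool_rot: [0.706, 0.645, 0.181, 0.23]
wrist_force: [-0.3, 0.1, -0.6]
grip_width: 0.498
grip_force: 35.0
```

Call:
move_arm(
  series="1.72 1.33 -6.21 0 0 -0.0006 -1; 1.72 1.33 -6.21 0 0 -0.0006 -1; 1.72 1.33 -6.21 0 0 -0.0006 -1; 1.72 1.33 -6.21 0 0 -0.0006 -1; 1.72 1.33 -6.21 0 0 -0.0006 -1; 1.72 1.33 -6.21 0 0 -0.0006 -1; 1.72 1.33 -6.21 0 0 -0.0006 -1; 1.72 1.33 -6.21 0 0 -0.0006 -1",
)

```text
t: 9.05
ee_pos: [0.4145, -0.3374, 0.2786]
tool_rot: [0.373, 0.915, 0.055, 0.142]
wrist_force: [0.6, 0.5, -0.8]
grip_width: 0.499
grip_force: 35.0
```

Call:
move_arm(
  series="1.72 1.33 -6.21 0 0 -0.0006 -1; 1.72 1.33 -6.21 0 0 -0.0006 -1; 1.72 1.33 -6.21 0 0 -0.0006 -1; 1.72 1.33 -6.21 0 0 -0.0006 -1; -0.35 0 -1.97 0.0057 0.016 -0.001 -1; -0.35 0 -1.97 0.0052 0.016 -0.001 -1; -0.35 0 -1.97 0.0046 0.0163 -0.001 -1; -0.35 0 -1.97 0.004 0.0165 -0.0007 -1",
)

```text
t: 9.85
ee_pos: [0.4139, -0.2678, 0.2819]
tool_rot: [0.105, 0.991, -0.008, 0.088]
wrist_force: [0.1, -0.1, -0.5]
grip_width: 0.501
grip_force: 35.0
```

Call:
move_arm(
  series="-0.35 0 -1.97 0.0035 0.0166 -0.0006 -1; -0.35 0 -1.97 0.003 0.0167 -0.0005 -1; -0.35 0 -1.97 0.0023 0.0168 -0.0004 -1; -0.35 0 -1.97 0.0017 0.017 -0.0003 -1; -0.35 0 -1.97 0.001 0.017 0 -1; -0.35 0 -1.97 0.0006 0.017 0 -1; 0 -0.2 0 -0.002 0.017 0.0003 -1; 0 -0.2 0 -0.002 0.017 0.0004 -1",
)

```text
t: 10.65
ee_pos: [0.4186, -0.1321, 0.2817]
tool_rot: [0.001, 0.996, 0.001, 0.092]
wrist_force: [0.1, -0.6, -0.2]
grip_width: 0.496
grip_force: 35.0
```

Call:
move_arm(
  series="0 -0.2 0 -0.002 0.017 0.0004 -1; 0 -0.2 0 -0.002 0.017 0.0004 -1; 0 -0.2 0 -0.002 0.017 0.0004 -1; 0 -0.2 0 -0.002 0.017 0.0004 -1; 0 -0.2 0 -0.002 0.017 0.0004 -1; 0 -0.2 0 -0.002 0.017 0.0004 -1; 0 -0.2 0 -0.002 0.017 0.0004 -1; 0 -0.2 0 -0.002 0.017 0.0004 -1",
)

```text
t: 11.45
ee_pos: [0.435, 0.0038, 0.282]
tool_rot: [0.001, 0.994, 0.001, 0.106]
wrist_force: [0.6, -0.2, -0.8]
grip_width: 0.5
grip_force: 35.0
```

```bash
python3 - <<'E'
from fk import *
o=r.get_obs();print(o['t'],o['ee_pos'],o['joint_pos'].round(2),o['wrist_force'],o['grip_width'])
plan(((.53,-0.003,.29),toolR(0,1,45),8),jaw=-1)
# deck / foot from clear views (arm was over mat): scene2, side2
for n in('scene2','side2'):
    z=np.load(f'pics/{n}.npz');X=z['X'];p=z['p'];h=cv2.cvtColor(p,cv2.COLOR_RGB2HSV)
    ok=np.isfinite(X).all(-1)&(X[...,0]>.45)&(X[...,0]<.8)&(X[...,1]>-.09)&(X[...,1]<.35)
    F=X[ok&(np.abs(X[...,2]-.048)<.004)]; print(n,'deck',len(F),cv2.minAreaRect((F[:,:2]*1000).astype(np.float32)))
    near=ok&(np.hypot(X[...,0]-.588,X[...,1]+.003)<.04)
    for z0 in(.052,.056,.06,.065,.07,.08,.09,.1,.11,.12,.13,.14,.15,.155):
        g=X[near&(np.abs(X[...,2]-z0)<.003)]
        if len(g): print('  ',z0,len(g),np.median(g,0).round(4),g.min(0).round(3)[:2],g.max(0).round(3)[:2])
    k=near&(h[...,0]>100)&(h[...,0]<130)&(h[...,1]>110); print('blue',k.sum(),np.argwhere(k).min(0),np.argwhere(k).max(0))
a=np.load('pics/scene2.npz')['p'][210:320,200:360];b=np.load('pics/side2.npz')['p'][210:320,200:360]
cv2.imwrite('pics/c.png',cv2.resize(np.vstack([a,b]),None,fx=2.7,fy=2.7,interpolation=2)[:,:,::-1])
E
```

```text
11.45 [0.43501663 0.00382548 0.28202109] [-0.09 -0.53  1.69  0.02  1.78 -1.65] [ 0.62733094 -0.16693219 -0.75652016] 0.49962620695513427
0.01 -4.1 -0.01 -0.0118 -0.0008 0.0015 -1; 0.01 -4.1 -0.01 -0.0117 -0.0008 0.0024 -1; 0.01 -4.1 -0.01 -0.0115 -0.0008 0.0032 -1; 0.01 -4.1 -0.01 -0.0112 -0.0008 0.004 -1; 0.01 -4.1 -0.01 -0.0109 -0.0008 0.0048 -1; 0.01 -4.1 -0.01 -0.0105 -0.0008 0.0056 -1; 0.01 -4.1 -0.01 -0.0101 -0.0009 0.0063 -1; 0.01 -4.1 -0.01 -0.0096 -0.0009 0.007 -1
scene2 deck 3393 ((645.7410888671875, 127.30875396728516), (275.2099304199219, 449.9686584472656), 8.376502990722656)
   0.052 170 [0.5781 0.007  0.0501] [ 0.551 -0.043] [0.623 0.037]
   0.056 145 [0.5854 0.0006 0.0565] [ 0.57  -0.028] [0.615 0.017]
   0.06 84 [0.587  0.0006 0.0584] [ 0.571 -0.026] [0.611 0.013]
   0.065 20 [ 5.897e-01 -1.000e-04  6.530e-02] [ 0.583 -0.008] [0.602 0.004]
   0.07 19 [ 5.906e-01 -1.000e-04  7.040e-02] [ 0.581 -0.007] [0.601 0.003]
   0.08 27 [ 0.5877 -0.0017  0.0805] [ 0.581 -0.013] [0.6   0.004]
   0.09 20 [ 5.889e-01 -5.000e-04  9.070e-02] [ 0.582 -0.013] [0.598 0.003]
   0.1 22 [ 
[... 888 characters left out ...]
]
   0.07 26 [ 0.5844 -0.0019  0.0705] [ 0.576 -0.02 ] [0.599 0.002]
   0.08 16 [ 0.5834 -0.0043  0.0796] [ 0.579 -0.017] [0.591 0.001]
   0.09 12 [ 0.5836 -0.0059  0.0904] [ 0.579 -0.016] [0.591 0.   ]
   0.1 19 [ 0.5837 -0.0045  0.0994] [ 0.579 -0.015] [0.594 0.002]
   0.11 17 [ 0.5844 -0.0055  0.1097] [ 0.58  -0.016] [0.592 0.002]
   0.12 25 [ 0.5856 -0.0056  0.1198] [ 0.578 -0.016] [0.591 0.003]
   0.13 19 [ 0.5861 -0.0026  0.131 ] [ 0.583 -0.015] [0.596 0.002]
   0.14 18 [ 0.5847 -0.0041  0.1401] [ 0.583 -0.014] [0.594 0.002]
   0.15 50 [ 0.5906 -0.0065  0.1501] [ 0.581 -0.016] [0.6   0.002]
   0.155 9 [ 0.5908 -0.0032  0.1532] [ 0.581 -0.011] [ 0.595 -0.   ]
blue 33 [231 267] [237 272]
```

View pics/c.png

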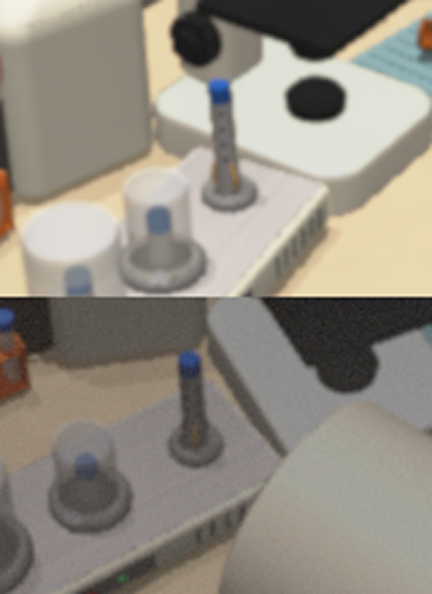

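The crop shows the tall peg near vertical in both views: blue tip at (220,88) and (190,360), foot at (230,192) and (195,440), with the two beakers beside it.

Call:
move_arm(
  series="0 -4.1 0 -0.0118 -0.0008 0.0015 -1; 0 -4.1 0 -0.0117 -0.0008 0.0024 -1; 0 -4.1 0 -0.0115 -0.0008 0.003 -1; 0 -4.1 0 -0.0112 -0.0008 0.004 -1; 0 -4.1 0 -0.011 -0.0008 0.005 -1; 0 -4.1 0 -0.0105 -0.0008 0.0056 -1; 0 -4.1 0 -0.01 -0.0009 0.006 -1; 0 -4.1 0 -0.01 -0.0009 0.007 -1",
)

```text
t: 12.25
ee_pos: [0.5304, -0.0036, 0.2906]
tool_rot: [0.001, 0.923, 0.001, 0.384]
wrist_force: [0.6, -0.0, -0.7]
grip_width: 0.499
grip_force: 35.0
```

```bash
python3 - <<'E'
from fk import *
o=r.get_obs();print(o['t'],o['ee_pos'],o['joint_pos'].round(2),o['wrist_force'],o['grip_width'])
print(Ro.from_quat(o['tool_rot']).as_matrix().round(3)); print(np.array(imaging.camera_info('wrist')['T_tool_cam']).round(3))
w=cap('wrist'); print('cam',w[4]); np.savez('pics/w3',p=w[0],X=w[2],ray=w[3],C=w[4])
s=cap('scene'); q=cap('side'); np.savez('pics/s3',p=s[0],X=s[2],ray=s[3],C=s[4]); np.savez('pics/d3',p=q[0],X=q[2],ray=q[3],C=q[4])
W=cv2.resize(w[0],(400,300)); a=cv2.resize(s[0][180:300,220:380],(400,300)); b=cv2.resize(q[0][180:300,220:380],(400,300))
cv2.imwrite('pics/e.png',np.vstack([np.hstack([W,a]),np.hstack([b,b*0])])[:,:,::-1])
E
```

```text
12.25 [ 0.53040635 -0.00361527  0.29056909] [-0.13 -0.8   2.    0.1   1.17 -1.7 ] [ 0.57066349 -0.00610612 -0.68783255] 0.4991169825039824
[[-0.706  0.001  0.709]
 [ 0.002  1.     0.001]
 [-0.709  0.002 -0.706]]
[[-0.001 -0.958 -0.288  0.078]
 [ 1.    -0.001  0.     0.001]
 [-0.001 -0.288  0.958 -0.155]
 [ 0.     0.     0.     1.   ]]
cam [ 0.36506588 -0.00248005  0.34479849]
```

View pics/e.png

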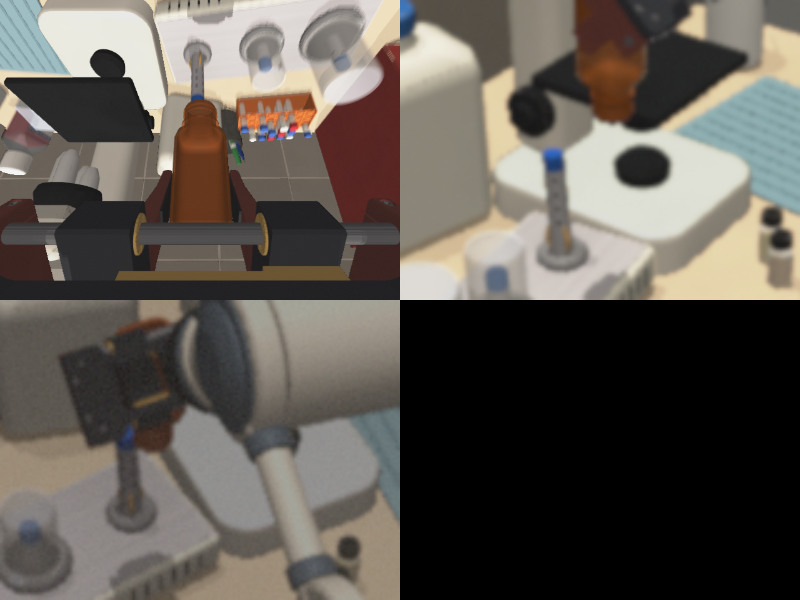

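The wrist view (top left) shows the bottle upside down in the jaws, with its mouth at about (200,108) of the half-size picture, and behind it the peg tip at (197,98) and foot at (197,50). The scene and side crops show the mouth still clear above the tip.

```bash
cat > m.py <<'E'
from fk import *
def meas(w,o,verbose=1):
    p,X,ray,C=w; T=Ro.from_quat(o['tool_rot']).as_matrix(); e=np.array(o['ee_pos'])
    hsv=cv2.cvtColor(p,cv2.COLOR_RGB2HSV); fin=np.isfinite(X).all(-1)
    L=(X-e)@T   # tool coords
    b=fin&(hsv[...,0]<16)&(hsv[...,1]>120)&(np.abs(L[...,1])<.026)&(np.linalg.norm(X-C,axis=-1)<.32)
    # nominal bottle axis in tool frame: down for 45 tilt
    P=L[b]; dn=np.array([1,0,1])/2**.5; f=np.array([1,0,-1])/2**.5  # dn: mouth dir, f: towards camera side
    s=P@dn; t=P@f; y=P[:,1]
    if verbose:
        print('n',len(P))
        for q in np.arange(-.02,.1,.008):
            k=(s>=q)&(s<q+.008)
            if k.sum()>5: print('  s%.3f n%d t max %.4f y %.4f %.4f mid %.4f'%(q,k.sum(),np.percentile(t[k],95),y[k].min(),y[k].max(),(y[k].min()+y[k].max())/2))
    print(' s max',np.percentile(s,99.5))
    F=P[(s>0.0)&(s<.036)&(np.abs(y)<.014)]; F=F[np.abs(F@f-np.median(F@f))<.004]
    c=F.mean(0); n=np.linalg.svd(F-c)[2][2]; n*=np.sign(n@f); print(' face normal tool',n.round(3),'pitch deg vs f',np.rad2deg(np.arctan2(n@dn,n@f)).round(2),'t',c@f)
    k=fin&(hsv[...,0]>100)&(hsv[...,0]<130)&(hsv[...,1]>110)&(X[...,2]>.1)&(np.hypot(X[...,0]-.59,X[...,1])<.05)
    B=X[k]; print(' blue',len(B),np.median(B,0).round(4),B.min(0).round(4),B.max(0).round(4))
    nr=fin&(np.hypot(X[...,0]-.59,X[...,1]+.003)<.035)
    for z0 in(.056,.075,.09,.105,.12,.135,.15):
        g=X[nr&(np.abs(X[...,2]-z0)<.004)]
        if len(g)>3: print('  peg z',z0,len(g),'y %.4f %.4f x %.4f %.4f'%(g[:,1].min(),g[:,1].max(),g[:,0].min(),g[:,0].max()))
E
python3 - <<'E'
from m import *
z=np.load('pics/w3.npz'); meas((z['p'],z['X'],z['ray'],z['C']),r.get_obs())
E
```

```text
n 15949
  s-0.020 n1778 t max 0.0233 y -0.0259 0.0252 mid -0.0003
  s-0.012 n1645 t max 0.0233 y -0.0260 0.0258 mid -0.0001
  s-0.004 n1526 t max 0.0233 y -0.0259 0.0248 mid -0.0006
  s0.004 n1395 t max 0.0233 y -0.0259 0.0245 mid -0.0007
  s0.012 n1293 t max 0.0232 y -0.0196 0.0226 mid 0.0015
  s0.020 n1209 t max 0.0233 y -0.0196 0.0225 mid 0.0014
  s0.028 n1086 t max 0.0233 y -0.0197 0.0223 mid 0.0013
  s0.036 n661 t max 0.0225 y -0.0174 0.0204 mid 0.0015
  s0.044 n268 t max 0.0192 y -0.0125 0.0138 mid 0.0007
  s0.052 n649 t max 0.0177 y -0.0157 0.0177 mid 0.0010
  s0.060 n593 t max 0.0164 y -0.0147 0.0166 mid 0.0010
  s0.068 n408 t max 0.0166 y -0.0146 0.0165 mid 0.0010
 s max 0.07275551969579383
 face normal tool [ 0.706 -0.008 -0.709] pitch deg vs f -0.12 t 0.022445576814126265
 blue 119 [ 0.5867 -0.007   0.1478] [ 0.5849 -0.0149  0.144 ] [0.5917 0.0016 0.1517]
  peg z 0.056 1033 y -0.0294 0.0154 x 0.5676 0.6081
  peg z 0.075 144 y -0.0201 0.0023 x 0.5779 0.5932
  peg z 0.09 126 y -0.0158 0.0022 x 0.5821 0.5911
  peg z 0.105 133 y -0.0156 0.0020 x 0.5832 0.5913
  peg z 0.12 139 y -0.0153 0.0028 x 0.5837 0.5930
  peg z 0.135 154 y -0.0160 0.0027 x 0.5840 0.5933
  peg z 0.15 96 y -0.0149 0.0016 x 0.5849 0.5922
```

Call:
move_arm(
  series="0 0 0 -0.0113 -0.001 0.0113 -1; 0 0 0 -0.0113 -0.001 0.0113 -1; 0 0 0 -0.0113 -0.001 0.0113 -1; 0 0 0 -0.0113 -0.001 0.0113 -1; 0 0 0 0.0085 0 0.0085 -1; 0 0 0 0.0085 0 0.0085 -1; 0 0 0 0.008 0 0.008 -1; 0 0 0 0.007 0 0.007 -1",
)

```text
t: 13.2
ee_pos: [0.5936, -0.0083, 0.2432]
tool_rot: [0.002, 0.924, 0.001, 0.382]
wrist_force: [-0.6, -0.5, -1.2]
grip_width: 0.498
grip_force: 35.0
```

```bash
cat > look.py <<'E'
from m import *
import sys
fn=sys.argv[1]
imaging.capture('side')
o=r.get_obs();w=cap('wrist'); print(o['t'],o['ee_pos'].round(4),o['joint_pos'].round(2),o['wrist_force'].round(2),o['torque'].round(2))
meas((w[0],w[2],w[3],w[4]),o)
s=cap('scene')
a=cv2.resize(w[0][:300,170:470],(400,400)); b=cv2.resize(s[0][190:290,230:330],(400,400))
cv2.imwrite('pics/'+fn,np.hstack([a,b])[:,:,::-1])
E
python3 look.py f.png
```

```text
13.25 [ 0.5931 -0.0083  0.2409] [-0.12 -0.61  1.98  0.1   1.01 -1.71] [ 0.43  0.51 -2.33] [0.09 0.45 0.02]
n 15948
  s-0.020 n1806 t max 0.0241 y -0.0258 0.0260 mid 0.0001
  s-0.012 n1657 t max 0.0241 y -0.0259 0.0253 mid -0.0003
  s-0.004 n1544 t max 0.0242 y -0.0225 0.0259 mid 0.0017
  s0.004 n1417 t max 0.0243 y -0.0248 0.0260 mid 0.0006
  s0.012 n1305 t max 0.0243 y -0.0198 0.0221 mid 0.0012
  s0.020 n1221 t max 0.0244 y -0.0200 0.0222 mid 0.0011
  s0.028 n1142 t max 0.0244 y -0.0200 0.0222 mid 0.0011
  s0.036 n756 t max 0.0238 y -0.0184 0.0205 mid 0.0010
  s0.044 n216 t max 0.0217 y -0.0106 0.0159 mid 0.0026
  s0.052 n660 t max 0.0187 y -0.0159 0.0175 mid 0.0008
  s0.060 n601 t max 0.0177 y -0.0147 0.0163 mid 0.0008
  s0.068 n477 t max 0.0178 y -0.0148 0.0164 mid 0.0008
 s max 0.07390252837525003
 face normal tool [ 0.7   -0.005 -0.714] pitch deg vs f -0.58 t 0.023442577516770206
 blue 535 [ 0.5872 -0.006   0.1478] [ 0.5841 -0.0149  0.1397] [0.5938 0.0024 0.1548]
  peg z 0.056 1877 y -0.0295 0.0153 x 0.5672 0.6088
  peg z 0.075 237 y -0.0198 0.0025 x 0.5777 0.5942
  peg z 0.09 214 y -0.0164 0.0022 x 0.5818 0.5906
  peg z 0.105 227 y -0.0162 0.0026 x 0.5830 0.5923
  peg z 0.12 236 y -0.0160 0.0024 x 0.5834 0.5920
  peg z 0.135 277 y -0.0159 0.0027 x 0.5840 0.5955
  peg z 0.15 327 y -0.0157 0.0023 x 0.5848 0.5943
```

View pics/f.png

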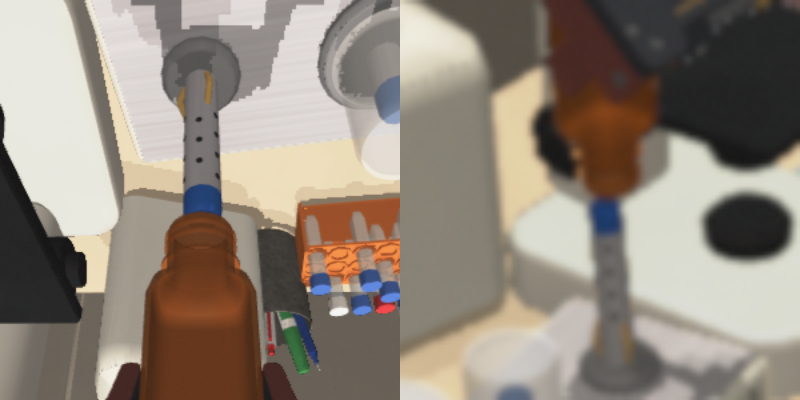

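The wrist view shows the mouth (200,225) right over the blue tip (202,200), laterally aligned. The mouth still has to go about 3 mm ahead.

Call:
move_arm(
  series="0 0 0 -0.0012 0.0008 0.0012 -1; 0 0 0 -0.0012 0 0.0012 -1; 0 0 0 0.0014 0 0.0014 -1; 0 0 0 0.0014 0 0.0014 -1; 0 0 0 0.0014 0 0.0014 -1; 0 0 0 0.0014 0 0.0014 -1; 0 0 0 0.0014 0 0.0014 -1; 0 0 0 0.0014 0 0.0014 -1",
)

```text
t: 14.15
ee_pos: [0.5977, -0.0076, 0.2329]
tool_rot: [0.002, 0.924, 0.001, 0.382]
wrist_force: [-0.1, 0.8, -0.2]
grip_width: 0.496
grip_force: 35.0
```

Call:
move_arm(
  series="0 0 0 0.0007 0 0.0007 -1; 0 0 0 0.0007 0 0.0007 -1; 0 0 0 0.0007 0 0.0007 -1; 0 0 0 0.0007 0 0.0007 -1; 0 0 0 0.0007 0 0.0007 -1; 0 0 0 0.0007 0 0.0007 -1; 0 0 0 0 0 0 -1; 0 0 0 0 0 0 -1",
)

```text
t: 14.95
ee_pos: [0.5977, -0.0076, 0.2272]
tool_rot: [0.002, 0.924, 0.001, 0.382]
wrist_force: [0.3, -1.0, -0.9]
grip_width: 0.502
grip_force: 35.0
```

```bash
python3 look.py g.png
```

```text
15.0 [ 0.5977 -0.0076  0.2273] [-0.12 -0.6   1.99  0.1   0.97 -1.71] [-0.36  0.53 -2.07] [0.09 0.4  0.02]
n 15968
  s-0.020 n1792 t max 0.0241 y -0.0244 0.0260 mid 0.0008
  s-0.012 n1683 t max 0.0241 y -0.0256 0.0255 mid -0.0000
  s-0.004 n1531 t max 0.0242 y -0.0239 0.0260 mid 0.0011
  s0.004 n1411 t max 0.0242 y -0.0251 0.0254 mid 0.0001
  s0.012 n1317 t max 0.0243 y -0.0201 0.0223 mid 0.0011
  s0.020 n1231 t max 0.0243 y -0.0199 0.0221 mid 0.0011
  s0.028 n1127 t max 0.0244 y -0.0201 0.0223 mid 0.0011
  s0.036 n756 t max 0.0238 y -0.0181 0.0219 mid 0.0019
  s0.044 n227 t max 0.0217 y -0.0126 0.0165 mid 0.0019
  s0.052 n651 t max 0.0188 y -0.0159 0.0175 mid 0.0008
  s0.060 n600 t max 0.0177 y -0.0148 0.0164 mid 0.0008
  s0.068 n474 t max 0.0179 y -0.0147 0.0163 mid 0.0008
 s max 0.07382906524156972
 face normal tool [ 0.7   -0.003 -0.714] pitch deg vs f -0.57 t 0.023435720897176354
 blue 242 [ 0.5865 -0.006   0.1433] [ 0.5845 -0.0145  0.1394] [0.5935 0.0027 0.1475]
  peg z 0.056 2031 y -0.0296 0.0155 x 0.5672 0.6076
  peg z 0.075 260 y -0.0199 0.0020 x 0.5783 0.5938
  peg z 0.09 230 y -0.0162 0.0024 x 0.5822 0.5944
  peg z 0.105 243 y -0.0158 0.0027 x 0.5824 0.5926
  peg z 0.12 274 y -0.0155 0.0025 x 0.5830 0.5925
  peg z 0.135 312 y -0.0160 0.0028 x 0.5834 0.5935
  peg z 0.15 169 y -0.0202 0.0071 x 0.5802 0.5910
```

View pics/g.png

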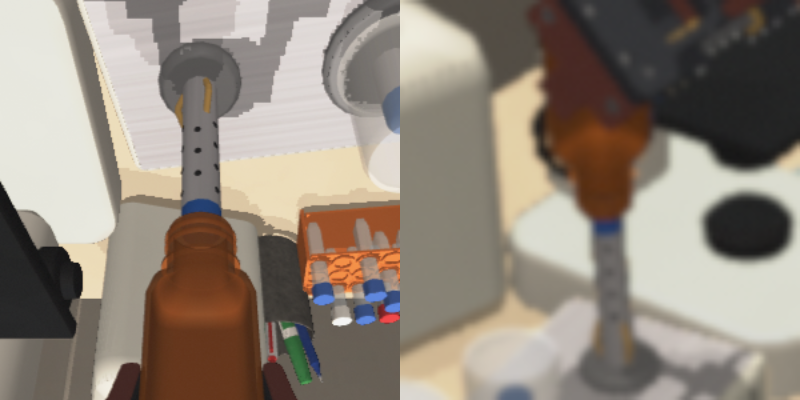

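Still free, mouth level with the tip at (201,210) and in line with it. I'll go back 1.3 mm and feel downwards.

Call:
move_arm(
  series="0 0 0 0.0009 0 -0.0009 -1; 0 0 0 0.0007 0 0.0007 -1; 0 0 0 0.0007 0 0.0007 -1; 0 0 0 0.0007 0 0.0007 -1; 0 0 0 0.0007 0 0.0007 -1; 0 0 0 0.0007 0 0.0007 -1; 0 0 0 0.0007 0 0.0007 -1; 0 0 0 0 0 0 -1",
)

```text
t: 15.9
ee_pos: [0.5963, -0.0076, 0.221]
tool_rot: [0.002, 0.924, 0.001, 0.382]
wrist_force: [-0.5, 0.1, -1.7]
grip_width: 0.497
grip_force: 35.0
```

Call:
move_arm(
  series="0 0 0 0.0014 0 0.0014 -1; 0 0 0 0.0014 0 0.0014 -1; 0 0 0 0.0014 0 0.0014 -1; 0 0 0 0.0014 0 0.0014 -1; 0 0 0 0.0014 0 0.0014 -1; 0 0 0 0.0014 0 0.0014 -1; 0 0 0 0.0014 0 0.0014 -1; 0 0 0 0.0003 0 -0.0003 -1",
)

```text
t: 16.7
ee_pos: [0.5958, -0.0076, 0.2068]
tool_rot: [0.002, 0.924, 0.001, 0.382]
wrist_force: [0.2, -0.0, -0.8]
grip_width: 0.5
grip_force: 35.0
```

Call:
move_arm(
  series="0 0 0 0.0014 0 0.0014 -1; 0 0 0 0.0014 0 0.0014 -1; 0 0 0 0.0014 0 0.0014 -1; 0 0 0 0.0014 0 0.0014 -1; 0 0 0 0.0014 0 0.0014 -1; 0 0 0 0.0014 0 0.0014 -1; 0 0 0 0.0014 0 0.0014 -1; 0 0 0 0.0003 0 -0.0003 -1",
)

```text
t: 17.5
ee_pos: [0.5954, -0.0075, 0.193]
tool_rot: [0.002, 0.924, 0.001, 0.382]
wrist_force: [0.3, 0.8, -0.8]
grip_width: 0.501
grip_force: 35.0
```

```bash
python3 look.py i.png | grep -v ' s'
```

```text
17.55 [ 0.5954 -0.0075  0.1933] [-0.12 -0.61  2.06  0.1   0.92 -1.71] [-0.5  -0.77 -0.43] [ 0.14  0.37 -0.03]
n 16048
 face normal tool [ 0.7   -0.005 -0.714] pitch deg vs f -0.59 t 0.023428393265777447
  return _methods._mean(a, axis=axis, dtype=dtype,
  ret = um.true_divide(
Traceback (most recent call last):
  File "look.py", line 6, in <module>
    meas((w[0],w[2],w[3],w[4]),o)
    ~~~~^^^^^^^^^^^^^^^^^^^^^^^^^
  File "m.py", line 19, in meas
    B=X[k]; print(' blue',len(B),np.median(B,0).round(4),B.min(0).round(4),B.max(0).round(4))
                                                         ~~~~~^^^
ValueError: zero-size array to reduction operation minimum which has no identity
```

Call:
move_arm(
  series="0 0 0 0.0014 0 0.0014 -1; 0 0 0 0.0014 0 0.0014 -1; 0 0 0 0.0014 0 0.0014 -1; 0 0 0 0.0014 0 0.0014 -1; 0 0 0 0.0014 0 0.0014 -1; 0 0 0 0.0014 0 0.0014 -1; 0 0 0 0.0014 0 0.0014 -1; 0 0 0 0.0003 0 -0.0003 -1",
)

```text
t: 18.4
ee_pos: [0.5949, -0.0075, 0.1791]
tool_rot: [0.002, 0.924, 0.001, 0.382]
wrist_force: [-0.5, 0.1, -0.2]
grip_width: 0.501
grip_force: 35.0
```

Call:
move_arm(
  series="0 0 0 0.0014 0 0.0014 -1; 0 0 0 0.0014 0 0.0014 -1; 0 0 0 0.0014 0 0.0014 -1; 0 0 0 0.0014 0 0.0014 -1; 0 0 0 0.0014 0 0.0014 -1; 0 0 0 0.0014 0 0.0014 -1; 0 0 0 0.0003 0 -0.0003 -1; 0 0 0 0 0 0 -1",
)

```text
t: 19.2
ee_pos: [0.5946, -0.0075, 0.1678]
tool_rot: [0.002, 0.924, 0.001, 0.382]
wrist_force: [-0.0, 0.2, -1.3]
grip_width: 0.499
grip_force: 35.0
```

```bash
sed -i "s/; print(' blue.*/\n    if len(B): print(' blue',len(B))/" m.py; python3 look.py i.png | grep -v ' s-'
```

```text
19.25 [ 0.5947 -0.0075  0.168 ] [-0.12 -0.61  2.1   0.11  0.87 -1.72] [ 0.36 -0.33 -1.29] [0.12 0.41 0.02]
n 16135
  s0.004 n1414 t max 0.0242 y -0.0259 0.0256 mid -0.0001
  s0.012 n1311 t max 0.0243 y -0.0199 0.0222 mid 0.0011
  s0.020 n1215 t max 0.0243 y -0.0199 0.0222 mid 0.0011
  s0.028 n1142 t max 0.0243 y -0.0200 0.0220 mid 0.0010
  s0.036 n745 t max 0.0238 y -0.0185 0.0212 mid 0.0013
  s0.044 n228 t max 0.0219 y -0.0116 0.0159 mid 0.0021
  s0.052 n651 t max 0.0189 y -0.0159 0.0176 mid 0.0008
  s0.060 n605 t max 0.0178 y -0.0148 0.0163 mid 0.0008
  s0.068 n472 t max 0.0179 y -0.0148 0.0164 mid 0.0008
 s max 0.07386395097494444
 face normal tool [ 0.7   -0.003 -0.714] pitch deg vs f -0.57 t 0.02343406191497272
  peg z 0.056 2218 y -0.0295 0.0159 x 0.5673 0.6069
  peg z 0.075 373 y -0.0199 0.0023 x 0.5780 0.5939
  peg z 0.09 142 y -0.0202 0.0072 x 0.5769 0.5878
  peg z 0.105 639 y -0.0227 0.0095 x 0.5756 0.5944
  peg z 0.12 231 y -0.0221 0.0102 x 0.5722 0.5826
  peg z 0.135 1109 y -0.0279 0.0150 x 0.5692 0.5795
  peg z 0.15 1305 y -0.0279 0.0150 x 0.5693 0.5794
```

View pics/i.png

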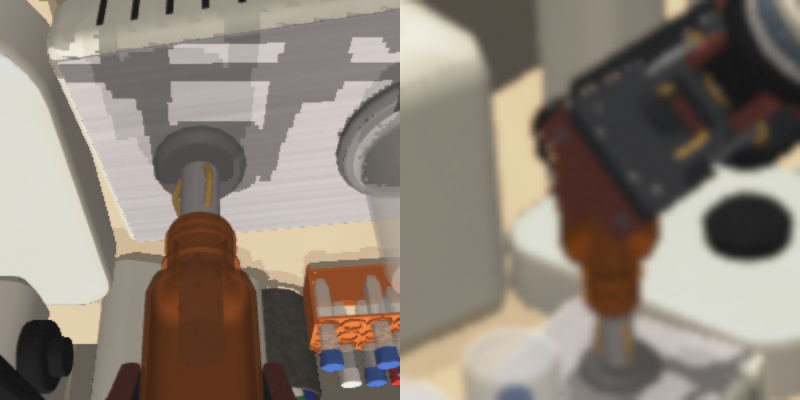

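The tube is inside the neck; in the picture the rim is at (201,215), above the springs at (195,185) and the foot at (198,160), well centred and without force.

Call:
move_arm(
  series="0 0 0 0.0014 0 0.0006 -1; 0 0 0 0.0014 0 0.0006 -1; 0 0 0 0.001 0 0.001 -1; 0 0 0 0.001 0 0.001 -1; 0 0 0 0.001 0 0.001 -1; 0 0 0 0.001 0 0.001 -1; 0 0 0 0.001 0 0.001 -1; 0 0 0 0.001 0 0.001 -1",
)

```text
t: 20.15
ee_pos: [0.5935, -0.0074, 0.1564]
tool_rot: [0.002, 0.924, 0.001, 0.382]
wrist_force: [0.5, -0.6, -1.6]
grip_width: 0.502
grip_force: 35.0
```

Call:
move_arm(
  series="0 0 0 0.0007 0 0.0007 -1; 0 0 0 0.0007 0 0.0007 -1; 0 0 0 0.0007 0 0.0007 -1; 0 0 0 0.0007 0 0.0007 -1; 0 0 0 0.0007 0 0.0007 -1; 0 0 0 0.0007 0 0.0007 -1; 0 0 0 0.0007 0 0.0007 -1; 0 0 0 0.0007 0 0.0007 -1",
)

```text
t: 20.95
ee_pos: [0.5938, -0.0076, 0.1495]
tool_rot: [0.002, 0.924, 0.0, 0.383]
wrist_force: [-0.9, -1.3, 1.9]
grip_width: 0.497
grip_force: 35.0
```

Call:
move_arm(
  series="0 0 0 0.0007 0 0.0007 -1; 0 0 0 0.0007 0 0.0007 -1; 0 0 0 0.0007 0 0.0007 -1; 0 0 0 0.0007 0 0.0007 -1; 0 0 0 0.0007 0 0.0007 -1; 0 0 0 0.0007 0 0.0007 -1; 0 0 0 0.0007 0 0.0007 -1; 0 0 0 0 0 0 -1",
  grip_force=50,
)

```text
t: 21.75
ee_pos: [0.5939, -0.0075, 0.1426]
tool_rot: [0.002, 0.924, 0.0, 0.383]
wrist_force: [-1.8, -1.4, 3.4]
grip_width: 0.497
grip_force: 50.0
```

Call:
move_arm(
  series="0 0 0 0.0007 0 0.0007 -1; 0 0 0 0.0007 0 0.0007 -1; 0 0 0 0.0007 0 0.0007 -1; 0 0 0 0.0007 0 0.0007 -1; 0 0 0 0.0007 0 0.0007 -1; 0 0 0 0.0007 0 0.0007 -1; 0 0 0 0 0 0 -1; 0 0 0 0 0 0 -1",
)

```text
t: 22.55
ee_pos: [0.5938, -0.0075, 0.1364]
tool_rot: [0.002, 0.924, 0.0, 0.383]
wrist_force: [-1.1, -0.1, 4.5]
grip_width: 0.497
grip_force: 50.0
```

```bash
python3 look.py j.png | grep -v ' s-'
```

```text
22.6 [ 0.5938 -0.0075  0.1364] [-0.12 -0.6   2.15  0.11  0.81 -1.73] [-1.27 -2.01  5.32] [-0.15 -0.15 -0.14]
n 16330
  s0.004 n1449 t max 0.0242 y -0.0259 0.0259 mid 0.0000
  s0.012 n1295 t max 0.0242 y -0.0252 0.0222 mid -0.0015
  s0.020 n1225 t max 0.0243 y -0.0201 0.0220 mid 0.0010
  s0.028 n1151 t max 0.0243 y -0.0203 0.0221 mid 0.0009
  s0.036 n752 t max 0.0238 y -0.0185 0.0206 mid 0.0011
  s0.044 n230 t max 0.0216 y -0.0127 0.0148 mid 0.0011
  s0.052 n639 t max 0.0189 y -0.0159 0.0174 mid 0.0007
  s0.060 n614 t max 0.0176 y -0.0148 0.0163 mid 0.0007
  s0.068 n482 t max 0.0179 y -0.0147 0.0164 mid 0.0009
 s max 0.0740870207533741
 face normal tool [ 0.701 -0.004 -0.713] pitch deg vs f -0.52 t 0.02342961911785542
  peg z 0.056 1859 y -0.0297 0.0156 x 0.5670 0.6001
  peg z 0.075 486 y -0.0224 0.0089 x 0.5750 0.5928
  peg z 0.09 311 y -0.0244 0.0119 x 0.5706 0.5801
  peg z 0.105 1156 y -0.0282 0.0149 x 0.5687 0.5790
  peg z 0.12 1319 y -0.0280 0.0149 x 0.5686 0.5781
  peg z 0.135 1873 y -0.0372 0.0243 x 0.5683 0.5863
  peg z 0.15 2157 y -0.0307 0.0247 x 0.5617 0.5814
```

Call:
move_arm(
  series="0 0 0 0.0009 0 0.0003 -1; 0 0 0 0.0006 0 0.0006 -1; 0 0 0 0.0006 0 0.0006 -1; 0 0 0 0.0004 0 0.0004 -1; 0 0 0 0.0004 0 0.0004 -1; 0 0 0 0.0004 0 0.0004 -1; 0 0 0 0 0 0 -1; 0 0 0 0 0 0 -1",
)

```text
t: 23.5
ee_pos: [0.5937, -0.0076, 0.134]
tool_rot: [0.002, 0.923, 0.0, 0.384]
wrist_force: [-7.4, -1.8, 11.8]
grip_width: 0.498
grip_force: 50.0
```

Call:
move_arm(
  series="0 0 0 0.0004 0 -0.0004 -1; 0 0 0 0.0004 0 -0.0004 -1; 0 0 0 0.0003 0 -0.0003 -1; 0 0 0 0 0 0 -1; 0 0 0 0 0 0 -1; 0 0 0 0 0 0 -1; 0 0 0 0 0 0 -1; 0 0 0 0 0 0 -1",
)

```text
t: 24.3
ee_pos: [0.5928, -0.0076, 0.1339]
tool_rot: [0.002, 0.923, 0.0, 0.385]
wrist_force: [4.5, -1.4, 5.3]
grip_width: 0.495
grip_force: 50.0
```

```bash
python3 look.py l.png | grep -v ' s-'
```

```text
24.35 [ 0.5928 -0.0076  0.1339] [-0.12 -0.6   2.16  0.12  0.8  -1.73] [ 3.92 -1.82  6.11] [-0.17 -1.28 -0.18]
n 16299
  s0.004 n1420 t max 0.0241 y -0.0252 0.0259 mid 0.0004
  s0.012 n1310 t max 0.0242 y -0.0198 0.0222 mid 0.0012
  s0.020 n1222 t max 0.0243 y -0.0199 0.0222 mid 0.0011
  s0.028 n1134 t max 0.0243 y -0.0198 0.0222 mid 0.0012
  s0.036 n744 t max 0.0237 y -0.0180 0.0206 mid 0.0013
  s0.044 n229 t max 0.0213 y -0.0143 0.0159 mid 0.0008
  s0.052 n634 t max 0.0187 y -0.0153 0.0174 mid 0.0010
  s0.060 n604 t max 0.0175 y -0.0147 0.0167 mid 0.0010
  s0.068 n475 t max 0.0177 y -0.0149 0.0164 mid 0.0008
  s0.076 n7 t max 0.0159 y -0.0004 0.0176 mid 0.0086
 s max 0.0739822512187
 face normal tool [ 0.701 -0.005 -0.713] pitch deg vs f -0.5 t 0.023358252168790422
  peg z 0.056 1744 y -0.0297 0.0152 x 0.5669 0.6016
  peg z 0.075 576 y -0.0235 0.0099 x 0.5733 0.5898
  peg z 0.09 459 y -0.0252 0.0119 x 0.5690 0.5760
  peg z 0.105 1179 y -0.0282 0.0149 x 0.5677 0.5778
  peg z 0.12 1427 y -0.0370 0.0236 x 0.5678 0.5914
  peg z 0.135 1934 y -0.0364 0.0246 x 0.5675 0.5833
  peg z 0.15 2095 y -0.0291 0.0223 x 0.5608 0.5807
```

View pics/l.png

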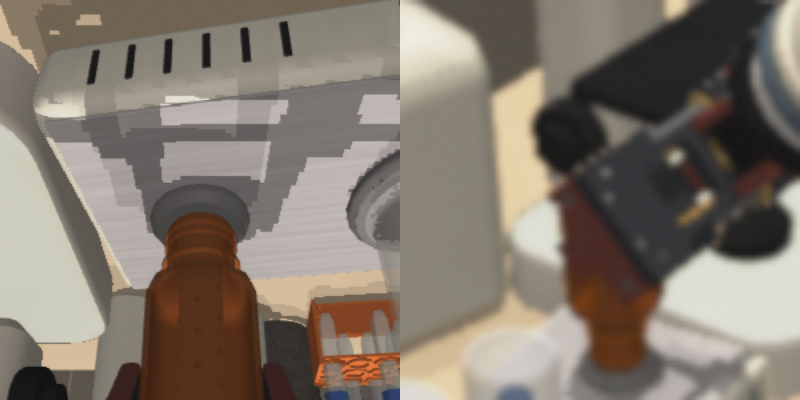

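The picture (upside down, camera low) shows the rim at (200,213) close to the foot's top; I can't tell by eye whether it rests on it, so I'll measure the gap.

```bash
cat > gap.py <<'E'
from m import *
o=r.get_obs();w=cap('wrist');p,X=w[0],w[2];h=cv2.cvtColor(p,cv2.COLOR_RGB2HSV);fin=np.isfinite(X).all(-1)
c=fin&(np.abs(X[...,1]+.0068)<.004)&(X[...,0]>.55)&(X[...,0]<.60)&(X[...,2]>.03)&(X[...,2]<.08)
for v in range(480):
    k=c[v]
    if k.sum()>2: print(v,k.sum(),X[v][k].mean(0).round(4),h[v][k].mean(0).round(0),end=' | ' if v%2 else '\n')
print(o['wrist_force'].round(1),o['torque'].round(2))
E
python3 gap.py
```

```text
109 6 [ 0.5502 -0.0057  0.0479] [  5.  15. 166.] | 110 13 [ 0.5505 -0.006   0.0483] [  5.  14. 166.]
111 15 [ 0.5512 -0.0067  0.0482] [  6.  14. 165.] | 112 16 [ 0.5516 -0.0067  0.0485] [  7.  15. 166.]
113 16 [ 0.5524 -0.0067  0.0483] [  8.  15. 168.] | 114 16 [ 0.553  -0.0067  0.0484] [  8.  16. 169.]
115 16 [ 0.5535 -0.0067  0.0486] [  7.  16. 169.] | 116 16 [ 0.5544 -0.0068  0.0484] [  6.  16. 168.]
117 15 [ 0.5551 -0.007   0.0483] [  7.  15. 168.] | 118 15 [ 0.5557 -0.007   0.0484] [  8.  14. 167.]
119 15 [ 0.5563 -0.007   0.0486] [  7.  14. 167.] | 120 15 [ 0.5569 -0.007   0.0486] [  7.  15. 167.]
121 15 [ 0.5576 -0.007   0.0486] [  7.  15. 166.] | 122 15 [ 0.5585 -0.007   0.0484] [  7.  15. 164.]
123 14 [ 0.5591 -0.0068  0.0484] [  7.  14. 161.] | 124 14 [ 0.5599 -0.0068  0.0484] [  8.  14. 162.]
125 14 [ 0.5606 -0.0068  0.0484] [  8.  15. 164.] | 126 14 [ 0.5613 -0.0068  0.0484] [  7.  15. 164.]
127 14 [ 0.562  -0.0068  0.0485] [  7.  15. 164.] | 128 14 [ 0.5627 -0.0068  0.0485] [  7.  15. 161.]
129 14 [ 0.5632 -0.0068  0.0487] [  8.  15. 160.] | 130 14 [ 0.5642 -0.0068  0.04
[... 2345 characters left out ...]
| 178 14 [ 0.5765 -0.0069  0.0719] [ 11. 173.  83.]
179 13 [ 0.5767 -0.007   0.0725] [ 11. 170.  83.] | 180 14 [ 0.5765 -0.0069  0.0733] [ 11. 172.  83.]
181 15 [ 0.5768 -0.0066  0.0737] [ 12. 173.  82.] | 182 15 [ 0.5767 -0.0066  0.0745] [ 11. 174.  82.]
183 15 [ 0.5742 -0.0066  0.0771] [ 11. 182.  81.] | 184 15 [ 0.5741 -0.0066  0.0778] [ 11. 185.  82.]
185 15 [ 0.5745 -0.0066  0.0782] [ 11. 180.  92.] | 186 15 [ 0.5748 -0.0066  0.0786] [ 11. 181. 105.]
187 15 [ 0.5757 -0.0066  0.0786] [ 11. 180. 104.] | 188 15 [ 0.5763 -0.0066  0.0789] [ 11. 180. 103.]
189 15 [ 0.5766 -0.0067  0.0793] [ 11. 177.  92.] | 190 10 [ 0.577  -0.0069  0.0797] [ 12. 176.  82.]
[ 4.6 -1.1  6.3] [-0.2  -1.28 -0.18]
```

Call:
move_arm(
  series="0 0 0 0.0003 0 0.0005 -1; 0 0 0 0.0003 0 0.0005 -1; 0 0 0 0.0004 0 0.0004 -1; 0 0 0 0.0004 0 0.0004 -1; 0 0 0 0 0 0 -1; 0 0 0 0 0 0 -1; 0 0 0 0 0 0 -1; 0 0 0 0 0 0 -1",
)

```text
t: 25.3
ee_pos: [0.5933, -0.0076, 0.1339]
tool_rot: [0.001, 0.923, 0.0, 0.385]
wrist_force: [-8.7, -1.4, 15.9]
grip_width: 0.499
grip_force: 50.0
```

Height no longer changes while the force rises to 16 N, so it is seated. I'll ease the load, open and back off.

Call:
move_arm(
  series="0 0 0 0 0 -0.0006 -1; 0 0 0 -0.0003 0 -0.0003 -1; 0 0 0 -0.0003 0 -0.0003 -1; 0 0 0 0 0 0 -1; 0 0 0 0 0 0 0.3; 0 0 0 0 0 0 0.3; 0 0 0 0 0 0 0.3; 0 0 0 0 0 0 0.3",
  grip_force=5,
)

```text
t: 26.1
ee_pos: [0.5909, -0.0072, 0.1292]
tool_rot: [0.002, 0.924, 0.001, 0.381]
wrist_force: [0.5, 0.1, -0.5]
grip_width: 0.646
grip_force: 0.0
```

```bash
python3 gap.py | sed -n 20,40p; python3 - <<'E'
from h import *
o=r.get_obs();print(o['grip_width'],o['wrist_force'],o['ee_pos'],o['t'])
E
```

```text
157 13 [ 0.57   -0.0071  0.0559] [12. 11. 84.] | 158 15 [ 0.5702 -0.0067  0.0565] [ 8. 11. 83.]
159 15 [ 0.5705 -0.0067  0.0569] [ 8. 11. 82.] | 160 15 [ 0.5711 -0.0067  0.0571] [11. 12. 80.]
161 14 [ 0.5715 -0.007   0.0575] [12. 11. 76.] | 162 14 [ 0.5723 -0.007   0.0575] [12. 12. 70.]
163 13 [ 0.5732 -0.0069  0.0575] [18. 11. 69.] | 164 14 [ 0.5741 -0.007   0.0574] [17. 11. 69.]
165 14 [ 0.5746 -0.007   0.0577] [18. 11. 69.] | 166 14 [ 0.5755 -0.007   0.0577] [17. 12. 69.]
167 14 [ 0.5764 -0.007   0.0577] [17. 14. 69.] | 168 14 [ 0.5772 -0.007   0.0577] [12. 63. 66.]
169 14 [ 0.5769 -0.007   0.0587] [ 11. 170.  79.] | 170 14 [ 0.5768 -0.007   0.0595] [ 11. 174.  79.]
171 14 [ 0.5766 -0.007   0.0604] [ 11. 175.  78.] | 172 14 [ 0.5763 -0.007   0.0614] [ 11. 179.  78.]
173 15 [ 0.5754 -0.0067  0.0628] [ 11. 182.  85.] | 174 15 [ 0.5756 -0.0067  0.0633] [ 11. 183.  92.]
175 15 [ 0.5761 -0.0068  0.0637] [ 11. 182.  95.] | 176 15 [ 0.5767 -0.0068  0.0639] [ 11. 179.  94.]
177 14 [ 0.5768 -0.007   0.0646] [ 11. 174.  82.] | 178 15 [ 0.5769 -0.0068  0.0652] [ 11. 174.  80.]
179 15 [ 0.576
[... 405 characters left out ...]
5768 -0.0068  0.0715] [ 12. 175.  80.] | 188 15 [ 0.5769 -0.0068  0.0721] [ 11. 173.  80.]
189 15 [ 0.5769 -0.0068  0.0727] [ 11. 173.  80.] | 190 15 [ 0.5767 -0.0068  0.0736] [ 11. 174.  80.]
191 15 [ 0.5769 -0.0068  0.0741] [ 11. 174.  80.] | 192 15 [ 0.576  -0.0068  0.0754] [ 11. 178.  80.]
193 15 [ 0.5743 -0.0068  0.0773] [ 11. 181.  79.] | 194 15 [ 0.5744 -0.0068  0.0779] [ 11. 182.  80.]
195 15 [ 0.5745 -0.0068  0.0785] [ 11. 182.  97.] | 196 15 [ 0.575  -0.0068  0.0788] [ 11. 181. 101.]
197 15 [ 0.5757 -0.0068  0.079 ] [ 11. 182. 101.] | 198 15 [ 0.5765 -0.0068  0.0791] [ 11. 181.  98.]
0.651057002167136 [-0.21547557  0.460055   -0.76102954] [ 0.59101819 -0.00723308  0.12955818] 26.15
```

Call:
move_arm(
  series="0 0 0 0 0 -0.002 0.5; 0 0 0 0 0 -0.006 0.5; 0 0 0 0 0 -0.012 0.5; 0 0 0 0 0 -0.015 0.5; 0 0 0 0 0 -0.015 0.5; 0 0 0 0 0 -0.015 0.5; 0 0 0 0 0 -0.01 0.5; 0 0 0 0 0 0 0.5",
)

```text
t: 26.95
ee_pos: [0.5384, -0.0075, 0.186]
tool_rot: [0.002, 0.923, 0.0, 0.384]
wrist_force: [-0.0, 0.6, 0.3]
grip_width: 0.754
grip_force: 0.0
```

```bash
python3 - <<'E'
from m import *
o=r.get_obs();w=cap('wrist');s=cap('scene');p,X=w[0],w[2];h=cv2.cvtColor(p,cv2.COLOR_RGB2HSV)
k=np.isfinite(X).all(-1)&(h[...,0]<16)&(h[...,1]>120)&(np.hypot(X[...,0]-.59,X[...,1]+.007)<.04)&(X[...,2]>.05)
P=X[k];F=P[(P[:,2]>.1)&(P[:,2]<.155)&(np.abs(P[:,1]+.007)<.014)];F=F[np.abs(F[:,0]-np.median(F[:,0]))<.004];n=np.linalg.svd(F-F.mean(0))[2][2]
print(o['ee_pos'],P[:,2].min(),P[:,2].max(),'normal',n.round(3))
for z0 in(.06,.07,.11,.13,.15): g=P[np.abs(P[:,2]-z0)<.004];print(z0,g[:,1].min().round(4),g[:,1].max().round(4),g[:,0].min().round(4))
cv2.imwrite('pics/z.png',np.hstack([cv2.resize(w[0],(400,300)),cv2.resize(s[0][190:310,190:350],(400,300))])[:,:,::-1])
E
```

```text
[ 0.53838173 -0.00746516  0.18595218] 0.05695909784381553 0.16834490064666108 normal [-1.     0.002  0.002]
0.06 -0.0222 0.0088 0.5744
0.07 -0.0221 0.0087 0.5749
0.11 -0.0276 0.0147 0.568
0.13 -0.0273 0.0145 0.5679
0.15 -0.0271 0.0144 0.5679
```

View pics/z.png

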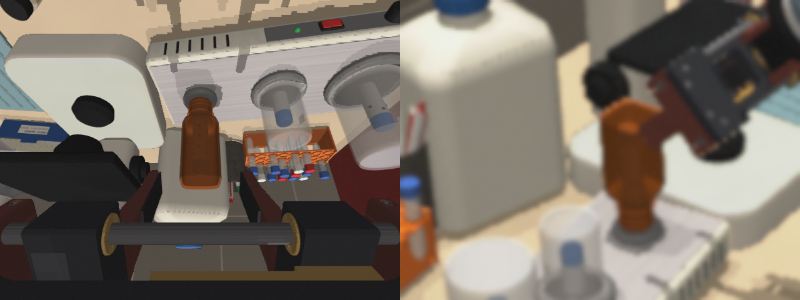

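The bottle stands plumb on the peg, its rim on the foot at (203,95) in the wrist picture. The gripper is clear of it and both beakers hang untouched.

```bash
python3 -c "
from station import r
print(r.hand_in())"
```

```text
the job is handed in; nothing more can be done
None
```

The bottle is upside down on the tall peg, with its rim down on the foot and standing plumb in the last measurement. The gripper is clear, both beakers look undisturbed, and I handed the job in at about 27 s (no verdict was returned).

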